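Gather the beads: seat the tube carrier and hold the magnets up

ROBOT

A 6-joint arm with a two-finger parallel gripper is mounted at the origin on the work surface. World frame = base frame: x ahead of the robot, y to its left, z up, the work surface at z = 0. Lengths are in m, angles in rad, forces in N, time in s.
With the tool pointing down it reaches from about 0.375 to 0.9 m from the base axis. Payload 3.1 kg.
Tool frame: the origin (TCP) lies midway between the tips of the shut fingers; the grasp point (between the pads) lies 19 mm behind it; x points along the fingers, y is the direction in which the jaws open and shut, and the axes are right-handed (so a half turn about x gives the same grasp; the last joint's range is limited). The gripper opens to 87 mm and grips with 3 to 60 N. Pads are 19 mm wide; open, the fingers measure 117 mm over their backs; the gripper's body (75 mm by 190 mm) begins 51 mm behind the grasp point.
Start: joints at [1.105, 0.527, 1.433, -0, 1.181, -0.178], TCP at [0.177, 0.599, 0.202] pointing down, gripper open.
Joint ranges: [-3.08, 3.08], [-0.75, 2.2], [0.22, 2.44], [-1.43, 4.57], [0, 2.65], [-2.85, 2.85]. Speed limits (rad/s): [2.79, 2.79, 3.14, 3.14, 3.14, 3.14].

INTERFACE

Orientations are given as a unit quaternion [x, y, z, w].
In Python, from rig import get_obs, imaging, robot gives the robot as it stands.
- The arm moves only by the shell command python3 -m inch 'ROWS' [FORCE]. ROWS is JSON, a list of rows, each a list of 3 entries, a list of its own where there are three numbers: the finger opening in mm, from 0 to 87, then the shift along the tool's x, y, z in mm, then the turn, a rotation vector about the tool's x, y, z in degrees. In form: [[grip, [dx, dy, dz], [wx, wy, wz]], ...]. A call has 1 to 12 rows; each row shifts and turns the pose as measured when the row begins, along the tool's axes as they then stand; what a row does not reach is not made up. A row lasts 1/8 s, in which the tool goes at most 62.5 mm and 10.7 degrees, less where a joint would pass 70% of its speed; a pose out of reach is approached as far as the arm can. A call with a gripper value outside its range is refused whole. The fingers move at their own pace and stop on an object; FORCE is the grip in N (left out, the last holds). Time passes only in rows, so rows that do not move let the fingers close. It gives the time, the measured TCP pose, the force and the opening at its end, in the units of the state.
- get_obs(): the state, without advancing time (a new reading comes with each control period).
- imaging.camera(name): name is "scene" or "top" or "wrist"; returns the picture (420x560x3 uint8, red, green, blue); there is no depth.
- imaging.camera_params(name): a dict with "camera_matrix" (3x3 intrinsics, pixels), "xyz" and "rotation" of the camera in the world. Camera axes: x right, y down, z forward; pixel columns grow to the right and rows downward; lengths in m; the calibration is good to about 2 mm. The wrist camera is an equidistant fisheye: a pixel r from the principal point sees the ray r / f radians off the axis. A picture is of the moment at which its call begins: read the wrist's pose just before it. camera_params takes no time and is no camera call; for the wrist camera it gives the pose at the moment of the call.
- robot.hand_in(): hands the job in, once; it reports no verdict.
Trained networks look in the newest picture that a camera, given by its name, has taken for a name from the list of things; names that differ only in an ending like _2 or _b are one class to them, and where a whole thing is asked for, a point or a joint stands for the part that bears it (a point fixed in the world has none). Each returns a list of dicts, best first, with "confidence" (0 to 1); they miss things now and then, are a little off and sometimes report something else, mostly with a low value. They report only what shows in the picture. A call takes as long as a camera call. They do not tell look-alikes from the thing itself.
- imaging.cut_out(camera, target): "pixels" (420x560 bool, what is visible of it) and "box" ([centre column, centre row, width, height] in pixels, round what is visible of it).
- imaging.tip_of(camera, target): "pixel" ([column, row] in pixels: a listed point, or the origin of a listed thing).
The state is a dict: "time": time; "q": joint angles; "joint_velocities": joint speeds; "joint_torque": joint torques, N m; "position": TCP position; "tool_rot": TCP orientation; "ft_force": force on the tool from outside, world axes, zero at the start; "moment": the same for the moment, N m; "grip_width": finger opening in m.
Only numpy, scipy, OpenCV 4.12 (cv2) and the standard library are available. Lean on these libraries where they do the work, as an engineer would, in place of code of your own. Each camera call takes 0.05 s, during which the arm holds its last target. There are 200 camera calls.

TASK

Lift the tube carrier by its handle up and off the hook and seat it flat in the top of the magnet stand, keeping it upright and not dropping it; then let go of it. Then, to draw the beads in the tubes together, turn the stand's cam lever up until the lever arm stands straight up, which is where its cam lifts the magnets highest (farther over they sink again), and finish while holding it there against its return spring. Leave the tip box, the spray bottle and the tube block where they are.

Things in the scene. Friction and masses are not known exactly. Their poses are not given: they have to be found in the camera images.
- carrier_handle (a point): Tube carrier's steel stirrup handle, standing over its middle in its own y-z plane: two legs 8 x 8 mm, 44 mm over their outer faces (along own y), up to a crossbar whose underside is 50 and top 58 mm above the plate's top. This point: middle of the opening, 36 mm above the plate's top. Grip across the legs, closing along own y. At the start the crossbar hangs on the hook.
- carrier: The tube carrier, about 0.16 kg: grey plastic plate 72 x 112 mm (own x, y), 6 mm thick, with 8 capped tubes in two rows; tubes hang 36 mm below the plate, caps stand 5 mm above it. Origin: centre of the plate's underside, 42 mm below the handle point. Same turned half round.
- hook_tip (a point): Upturned end of the hook, 170 mm above the bench (metal 4 mm higher). Axes are the rod stand's: the hook points along its -x. Round bar, 8 mm; its level part, top at 158 mm, starts 10 mm in +x from here. To come off, the carrier must rise over 16 mm (25 mm is good; above 35 mm its caps meet the hook), then move along -x by about 75 mm.
- hook_stand: Fixed rod stand that carries the hook: grey base 110 x 140 x 10 mm, upright rod 12 mm thick at its +x side, top 175 mm above the bench, the hook at the top pointing along -x. Origin under the base's centre.
- nest (a point): Middle of the magnet stand's nest, at the height of its ledges, 116 mm above the bench. Carrier seated: its y along this y (either way round), plate's underside on the ledges, handle point 42 mm above this point, tubes hanging between the cheeks. Rims 9 mm high, flared outward, leave the plate 2 mm play on each side.
- magnet_stand: Fixed aluminium stand, base 110 x 150 mm: two upright cheeks 92 mm wide, 128 mm over their outer faces along y and 92 mm apart inside, carry the short ends of the carrier's plate; between them a bar of magnets rides up on two eccentric discs turned by the lever, which is outside the -y cheek. Origin under the base's centre, axes as the nest's.
- cam_lever (a joint): Cam lever's angle. 0 = at rest on its stop, arm 10 degrees above level, pointing along the nest's -x; grows as the handle comes up and over towards +x. 1.396 = arm straight up, cam at its highest lift (9 mm); 1.95 = far stop, magnets sunk again. A spring returns it to 0 when let go: 2 to 3 N at the handle at the start, 4 N upright.
- lever_handle (a point): Middle of the lever's handle: round black bar, 16 mm diameter, 50 mm long, sticking out to the nest's -y from the arm's end. It stays along y and runs on a circle of 105 mm radius about lever_pivot in the nest's x-z plane: 58 mm above the bench at rest, 145 mm upright. The arm is 25 mm from here in +y. Grip from above, closing along the nest's x; it may turn in the grip.
- lever_pivot (a point): Point on the axis of the lever's shaft, level with the middle of the handle, 40 mm above the bench (in free space beside the stand). Axes as the nest's.
- tip_box: Bystander: pipette-tip box 88 x 122 x 55 mm, loose; origin under its centre.
- spray_bottle: Bystander: white spray bottle, 68 mm diameter, 200 mm tall, loose; origin under its centre.
- tube_block: Bystander: white tube block 70 x 150 x 36 mm, loose; origin under its centre.
- magnet_top (a point): Middle of the magnet bar's top, between the cheeks (bar 14 x 82 x 18 mm, rises straight up between the two rows of tubes without touching them). 37 mm below the nest point with the lever at rest, 28 mm below it at the cam's highest lift. Not to be touched; moved only by the lever.
There are look-alikes about, which are no part of the job. What is meant by the carrier is not brown, orange or red, and is the smaller of those in its own colour.

How it is judged:
By the outcome, as a careful person would: the job done as asked, in the order asked, and still so for the second after the job is handed in, while the arm keeps its last pose, push and grip.
It also fails if it takes over 72 s, if anything falls off the work surface, if the arm or the gripper's body presses on something with over 40 N, if the wrist force passes 120 N, or if a joint passes its speed limit or range.

## Working session

There is one attempt and no reset: what is moved stays moved. The work goes in short steps, Python scripts to look and compute and a shell command to move; the robot and the scene stay as the last step left them, time stands still between calls to the robot, and variables do not carry over. Pictures are saved under pics/ and viewed, about 8 in all and at most 12, crops included, and the job is handed in when it is done.

```bash
ls; mkdir -p pics; python3 - <<'E'
from rig import get_obs, imaging, robot
import cv2,numpy as np
o=get_obs();print({k:np.round(v,3).tolist() for k,v in o.items()})
for c in ["scene","top"]:
    im=imaging.camera(c);cv2.imwrite(f"pics/{c}0.png",im[:,:,::-1])
    p=imaging.camera_params(c);print(c,{k:np.round(v,3).tolist() for k,v in p.items()})
    for t in ["carrier_handle","carrier","hook_tip","hook_stand","nest","magnet_stand","lever_handle","lever_pivot","tip_box","spray_bottle","tube_block"]:
        print(t,[(np.round(d["pixel"],1).tolist(),round(d["confidence"],2)) for d in imaging.tip_of(c,t)][:5])
E
```

```text
pics
{'time': 0.0, 'q': [1.106, 0.528, 1.434, -0.0, 1.181, -0.178], 'joint_velocities': [-0.002, 0.001, 0.001, -0.001, -0.001, 0.001], 'joint_torque': [0.0, -44.005, -17.659, 0.063, 0.058, -0.0], 'position': [0.176, 0.599, 0.201], 'tool_rot': [0.1, 0.7, -0.102, 0.7], 'ft_force': [-0.172, -0.079, 0.098], 'moment': [-0.021, -0.027, 0.025], 'grip_width': 0.087}
scene {'camera_matrix': [[464.156, 0.0, 281.962], [0.0, 464.156, 211.365], [0.0, 0.0, 1.0]], 'xyz': [1.423, 0.34, 0.977], 'rotation': [0.528, 0.751, -0.326, -0.224]}
carrier_handle [([221.3, 177.9], 0.97), ([251.3, 293.9], 0.74), ([184.7, 248.6], 0.73), ([290.6, 174.5], 0.71), ([244.7, 152.2], 0.57)]
carrier [([244.0, 166.0], 0.97), ([188.1, 257.3], 0.93), ([226.1, 190.5], 0.9), ([296.4, 187.3], 0.82)]
hook_tip [([358.0, 253.4], 0.73), ([226.5, 162.3], 0.67)]
hook_stand [([226.9, 220.2], 0.72)]
nest [([353.0, 227.2], 0.6)]
magnet_stand [([357.2, 254.5], 0.92)]
lever_handle [([224.9, 221.1], 0.67), ([352.1, 236.3], 0.67), ([226.9, 189.1], 0.63), ([337.4, 209.3], 0.56)]
lever_pivot [([321.5, 231.6], 0.83)]
tip_box []
spray_bottle [
[... 176 characters left out ...]
6], 'rotation': [0.73, -0.674, 0.078, -0.084]}
carrier_handle [([349.1, 226.0], 0.89), ([420.1, 191.0], 0.77), ([356.5, 155.1], 0.76), ([284.3, 277.1], 0.68), ([351.7, 300.7], 0.66)]
carrier [([350.2, 303.7], 0.88), ([282.3, 282.8], 0.8), ([416.0, 195.7], 0.73), ([346.1, 227.8], 0.67), ([354.4, 165.0], 0.58)]
hook_tip [([355.9, 237.7], 0.69)]
hook_stand [([341.2, 226.1], 0.92)]
nest [([200.4, 207.1], 0.93)]
magnet_stand [([205.7, 213.9], 0.87)]
lever_handle [([226.8, 251.0], 0.58)]
lever_pivot [([237.8, 217.0], 0.69), ([286.3, 151.3], 0.63), ([356.5, 237.9], 0.62), ([201.8, 202.6], 0.2)]
tip_box [([286.4, 151.5], 0.63)]
spray_bottle [([137.3, 227.5], 0.58)]
tube_block [([441.6, 283.3], 0.7)]
```

View pics/scene0.png

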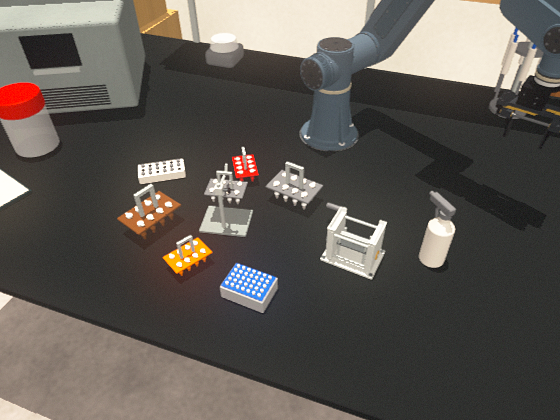

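View pics/top0.png

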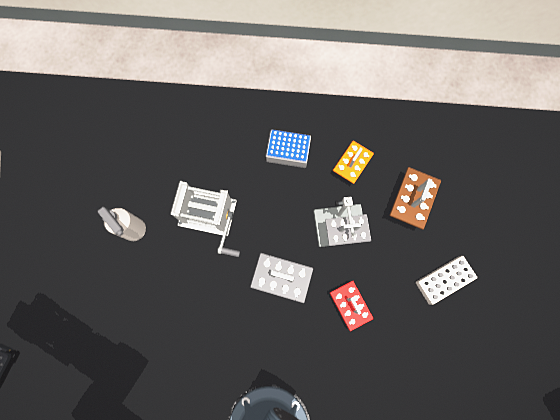

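The grey carrier hangs on the hook at scene (226,187) / top (345,230), with a larger grey look-alike at scene (295,187). The magnet stand is at top (205,210), its lever handle at (230,252), and the rod top near top (348,203).

```bash
cat > h.py <<'E'
import numpy as np,cv2
from scipy.spatial.transform import Rotation as R
from rig import get_obs, imaging, robot
def ray(c,px,p=None):
    p=p or imaging.camera_params(c);K=np.array(p["camera_matrix"]);q=np.array(p["rotation"])
    M=R.from_quat(q).as_matrix() if q.shape==(4,) else q
    u=np.array([(px[0]-K[0,2])/K[0,0],(px[1]-K[1,2])/K[1,1]])
    if c=="wrist":
        r=np.hypot(*u);d=np.array([*(u/max(r,1e-9)*np.sin(r)),np.cos(r)])
    else: d=np.array([*u,1])
    d=M@d;return np.array(p["xyz"]),d/np.linalg.norm(d)
def atz(c,px,z,p=None):
    o,d=ray(c,px,p);return o+d*(z-o[2])/d[2]
def tri(*rays):
    A=0;b=0
    for o,d in rays:
        P=np.eye(3)-np.outer(d,d);A=A+P;b=b+P@o
    x=np.linalg.solve(A,b);return x,max(np.linalg.norm((np.eye(3)-np.outer(d,d))@(x-o)) for o,d in rays)
def proj(c,X,p=None):
    p=p or imaging.camera_params(c);K=np.array(p["camera_matrix"]);M=R.from_quat(p["rotation"]).as_matrix()
    v=M.T@(np.array(X)-p["xyz"])
    if c=="wrist":
        th=np.arctan2(np.hypot(v[0],v[1]),v[2]);n=np.hypot(v[0],v[1]);w=v[:2]/n*th
    else: w=v[:2]/v[2]
    return np.array([K[0,0]*w[0]+K[0,2],K[1,1]*w[1]+K[1,2]])
E
python3 - <<'E'
from h import *
T=dict(handle=((221.3,177.9),(349.1,226.0)),hook=((226.5,162.3),(355.9,237.7)),nest=((353,227.2),(200.4,207.1)),mstand=((357.2,254.5),(205.7,213.9)),hstand=((226.9,220.2),(341.2,226.1)),pivot=((321.5,231.6),(237.8,217)),leverh=((337.4,209.3),(226.8,251)),carrier=((226.1,190.5),(346.1,227.8)))
for k,(s,t) in T.items():
    x,e=tri(ray("scene",s),ray("top",t));print(k,x.round(3),round(e,4))
for k,px,z in [("hook",(355.9,237.7),.17),("nest",(200.4,207.1),.116),("ms",(205.7,213.9),0),("hs",(341.2,226.1),0),("lh",(230,252),.058)]: print(k,atz("top",px,z).round(3))
p=imaging.camera_params("wrist");print(p,R.from_quat(p["rotation"]).as_matrix().round(2))
top=cv2.imread("pics/top0.png");sc=cv2.imread("pics/scene0.png")
a=cv2.resize(top[165:285,150:270],(400,400),interpolation=2);b=cv2.resize(top[180:260,300:380],(400,400),interpolation=2)
cv2.imwrite("pics/c1.png",np.hstack([a,b]))
E
```

```text
handle [ 0.524 -0.169  0.142] 0.0069
hook [ 0.487 -0.175  0.172] 0.0003
nest [0.551 0.221 0.104] 0.0059
mstand [0.553 0.235 0.001] 0.0028
hstand [ 0.548 -0.163  0.001] 0.0009
pivot [0.542 0.131 0.047] 0.0014
leverh [0.445 0.15  0.052] 0.0017
carrier [ 0.525 -0.164  0.099] 0.0016
hook [ 0.488 -0.175  0.17 ]
nest [0.546 0.224 0.116]
ms [0.554 0.232 0.   ]
hs [ 0.549 -0.164  0.   ]
lh [0.442 0.142 0.058]
{'camera_matrix': array([[325.1922621 ,   0.        , 281.55327628],
       [  0.        , 325.1922621 , 217.87030947],
       [  0.        ,   0.        ,   1.        ]]), 'xyz': array([0.1059608 , 0.62072829, 0.38572842]), 'rotation': array([0.79344595, 0.59304765, 0.08203004, 0.10958594])} [[ 0.28  0.92  0.26]
 [ 0.96 -0.27 -0.08]
 [ 0.    0.27 -0.96]]
```

View pics/c1.png

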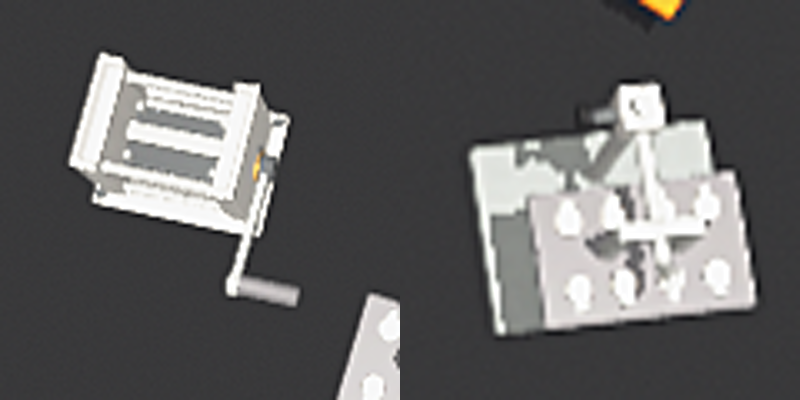

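```bash
python3 - <<'E'
from h import *
L=lambda x,y:(150+x/3.3333,165+y/3.3333)
Q=lambda x,y:(300+(x-400)/5,180+y/5)
def yaw(a,b,z,off):
    A=atz("top",a,z);B=atz("top",b,z);d=B-A;print(A.round(3),B.round(3),round(np.linalg.norm(d[:2]),3),round(np.degrees(np.arctan2(d[1],d[0]))-off,1))
# -y directions -> subtract -90
yaw(L(236,285),L(298,296),.058,-90)     # lever bar
yaw(L(95,200),L(255,234),.006,-90)   # base front edge
yaw(L(103,53),L(72,163),.125,180)  # left cheek outer edge (-x dir)
yaw(L(257,85),L(236,200),.125,180)
yaw(L(245,235),L(232,285),.05,180)
print("hook")
yaw(Q(475,150),Q(705,122),.01,-90)
yaw(Q(475,150),Q(500,333),.01,180)
yaw(Q(545,328),Q(755,302),.107,-90)
yaw(Q(530,198),Q(735,172),.107,-90)
yaw(Q(640,105),Q(660,275),.165,180)
for n,px in [("carrC",Q(642,250)),]: print(n,atz("top",px,.108))
for n,px,z in [("biggrey",(282,278),.04),("red",(351,305),.04),("bigh",(281,272),.12)]: print(n,atz("top",px,z).round(3))
o=get_obs();print(R.from_quat(o["tool_rot"]).as_matrix().round(3))
E
```

```text
[0.444 0.167 0.058] [0.439 0.116 0.058] 0.051 -5.5
[0.514 0.305 0.006] [0.495 0.164 0.006] 0.143 -7.5
[0.611 0.283 0.125] [0.52  0.294 0.125] 0.091 -7.4
[0.595 0.158 0.125] [0.501 0.164 0.125] 0.093 -3.7
[0.486 0.166 0.05 ] [0.444 0.172 0.05 ] 0.042 -8.1
hook
[ 0.588 -0.085  0.01 ] [ 0.616 -0.217  0.01 ] 0.135 11.7
[ 0.588 -0.085  0.01 ] [ 0.483 -0.105  0.01 ] 0.108 -349.1
[ 0.473 -0.119  0.107] [ 0.495 -0.227  0.107] 0.11 11.6
[ 0.541 -0.107  0.107] [ 0.564 -0.214  0.107] 0.11 11.9
[ 0.58  -0.153  0.165] [ 0.495 -0.167  0.165] 0.087 -351.3
carrC [ 0.5177152  -0.16694215  0.108     ]
biggrey [ 0.385 -0.004  0.04 ]
red [ 0.328 -0.193  0.04 ]
bigh [0.395 0.    0.12 ]
[[-0.     0.283  0.959]
 [-0.     0.959 -0.283]
 [-1.    -0.     0.   ]]
```

```bash
python3 -m inch '[[87,[-60,0,0],[0,0,0]],[87,[-60,0,0],[0,0,0]],[87,[0,-30,49.5],[0,0,0]],[87,[0,-30,49.5],[0,0,0]],[87,[0,-30,49.5],[0,0,0]],[87,[0,-30,49.5],[0,0,0]],[87,[0,-30,49.5],[0,0,0]],[87,[0,-30,49.5],[0,0,0]],[87,[0,-30,49.5],[0,0,0]]]' && python3 -m inch '[[87,[0,-49,18],[0,0,0]],[87,[0,-49,18],[0,0,0]],[87,[0,-49,18],[0,0,0]],[87,[0,-49,18],[0,0,0]],[87,[0,-49,18],[0,0,0]],[87,[0,-49,18],[0,0,0]],[87,[0,-49,18],[0,0,0]],[87,[0,-49,18],[0,0,0]],[87,[0,-49,18],[0,0,0]],[87,[0,0,0],[-9.2,0,0]],[87,[0,0,0],[-9.2,0,0]],[87,[0,0,0],[-9.2,0,0]]]'; python3 - <<'E'
from h import *
o=get_obs();print(o["position"],R.from_quat(o["tool_rot"]).as_matrix().round(3),o["q"].round(2) if hasattr(o["q"],'round') else o["q"])
im=imaging.camera("wrist");cv2.imwrite("pics/w1.png",im[:,:,::-1])
for t in ["carrier_handle","hook_tip","carrier"]:
  for d in imaging.tip_of("wrist",t): print(t,np.round(d["pixel"],1),round(d["confidence"],2))
for z,x in [("handle",(.518,-.167,.144)),("tip",(.488,-.175,.17))]: print(z,proj("wrist",x).round(1))
E
```

```text
time: 2.33
position: [0.4567, 0.2964, 0.3269]
tool_rot: [0.099, 0.698, -0.096, 0.702]
ft_force: [0.6, 1.0, 0.1]
grip_width: 0.0867
time: 3.82
position: [0.4945, -0.1934, 0.3265]
tool_rot: [-0.074, 0.698, 0.074, 0.708]
ft_force: [-0.4, 0.1, -0.6]
grip_width: 0.087
[ 0.49445305 -0.19343535  0.32645913] [[ 0.014 -0.208  0.978]
 [ 0.002  0.978  0.208]
 [-1.    -0.001  0.014]] [-0.59  0.26  1.5   0.01  1.36 -2.37]
carrier_handle [144.2 257.7] 0.89
carrier_handle [439.3 142.4] 0.86
carrier_handle [305.   58.5] 0.69
carrier_handle [255.2 330.9] 0.62
carrier_handle [301.4 219.1] 0.61
hook_tip [298.2 202.3] 0.87
hook_tip [557.  241.6] 0.6
carrier [421.5 139.2] 0.91
carrier [304.6  63.3] 0.79
carrier [298.8 208.8] 0.74
carrier [256.7 314.1] 0.67
carrier [159.1 246.5] 0.62
handle [299.1 214.6]
tip [299.1 193.4]
```

```bash
python3 - <<'E'
import cv2
im=cv2.imread("pics/w1.png")[120:320,180:420];cv2.imwrite("pics/w1c.png",cv2.resize(im,(720,600),interpolation=2))
E
```

```text
(no output)
```

View pics/w1c.png

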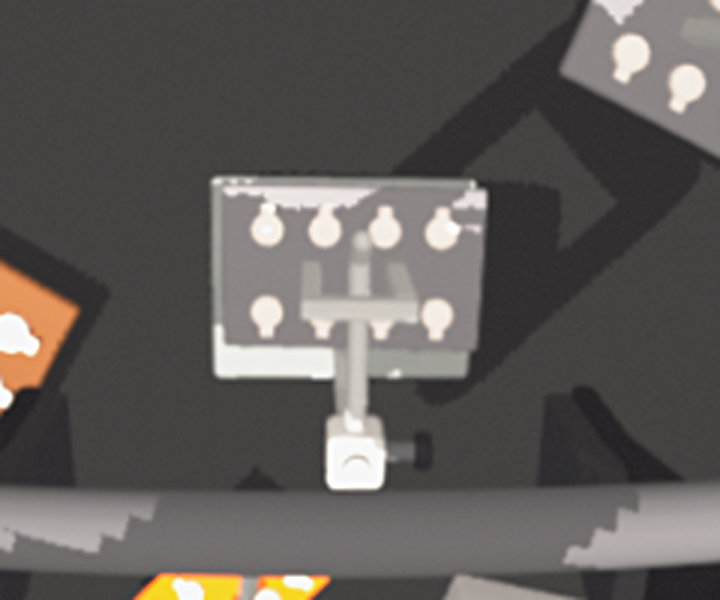

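Crop shows the carrier's crossbar from (302,308) to (418,308), the hook running from the tip (361,240) to the clamp (355,450), and plate corners near (222,345) and (480,350).

```bash
python3 - <<'E'
from h import *
C=lambda x,y:(180+x/3,120+y/3)
def P(n,a,z):
    x=atz("wrist",C(*a),z);print(n,x.round(4));return x
a=P("barL",(302,304),.164);b=P("barR",(418,304),.164);d=b-a
print("mid",(a+b)/2,np.linalg.norm(d),"yaw",np.degrees(np.arctan2(-d[0],d[1])))
c=[P("c",q,.108) for q in [(222,345),(480,350),(487,187),(222,187)]]
print("pm",np.mean(c,0)); d=c[1]-c[0];print(np.linalg.norm(d),"yaw",np.degrees(np.arctan2(-d[0],d[1])))
t=P("tip",(361,240),.172);k=P("clampbar",(357,380),.158);d=k-t;print("hook yaw",np.degrees(np.arctan2(d[1],d[0])))
o=get_obs();p=o["position"];M=R.from_quat(o["tool_rot"]).as_matrix()
g=np.array([.519,-.168,.125]);print("tool shift",(M.T@(g-p)*1000).round(1), "tool y yaw",np.degrees(np.arctan2(-M[0,1],M[1,1])))
E
```

```text
barL [ 0.5244 -0.1877  0.164 ]
barR [ 0.5157 -0.1454  0.164 ]
mid [ 0.52007382 -0.16651677  0.164     ] 0.04318668724935072 yaw 11.59127954684377
c [ 0.5669 -0.215   0.108 ]
c [ 0.5465 -0.1031  0.108 ]
c [ 0.4751 -0.1183  0.108 ]
c [ 0.498  -0.2275  0.108 ]
pm [ 0.52158837 -0.1659352   0.108     ]
0.11374055805622832 yaw 10.333463653922808
tip [ 0.4944 -0.1723  0.172 ]
clampbar [ 0.5521 -0.1603  0.158 ]
hook yaw 11.80481901812107
tool shift [201.9  19.6  26.1] tool y yaw 11.611948151439648
```

```bash
python3 -m inch '[[87,[0,20,26],[0,0.8,0]],[87,[0,0,0],[0,0,0]],[87,[50,0,0],[0,0,0]],[87,[50,0,0],[0,0,0]],[87,[0,0,0],[0,0,0]]]'; python3 - <<'E'
from h import *
o=get_obs();p=o["position"];M=R.from_quat(o["tool_rot"]).as_matrix();print(M.round(3))
print((M.T@(np.array([.519,-.167,.125])-p)*1000).round(1))
E
```

```text
time: 4.65
position: [0.5168, -0.1693, 0.2267]
tool_rot: [-0.07, 0.703, 0.067, 0.705]
ft_force: [-0.7, -0.3, 0.3]
grip_width: 0.087
[[ 0.003 -0.193  0.981]
 [-0.005  0.981  0.193]
 [-1.    -0.005  0.002]]
[101.7   2.3   2.4]
```

```bash
python3 -m inch '[[87,[35,2.3,2.4],[0,0,0]],[87,[35,0,0],[0,0,0]],[87,[31,0,0],[0,0,0]],[87,[0,0,0],[0,0,0]],[36,[0,0,0],[0,0,0]],[36,[0,0,0],[0,0,0]],[36,[0,0,0],[0,0,0]],[36,[0,0,0],[0,0,0]],[36,[0,0,0],[0,0,0]],[36,[0,0,0],[0,0,0]]]' 30; python3 - <<'E'
from h import *
imaging.camera("scene");im=imaging.camera("scene")[110:250,160:300,::-1]
w=imaging.camera("wrist")[100:310,180:390,::-1]
cv2.imwrite("pics/g1.png",np.hstack([cv2.resize(im,(400,400),interpolation=2),cv2.resize(w,(400,400),interpolation=2)]))
E
```

```text
time: 5.9
position: [0.5291, -0.1743, 0.1391]
tool_rot: [-0.075, 0.695, 0.06, 0.713]
ft_force: [0.1, -0.8, -0.2]
grip_width: 0.0422
```

View pics/g1.png

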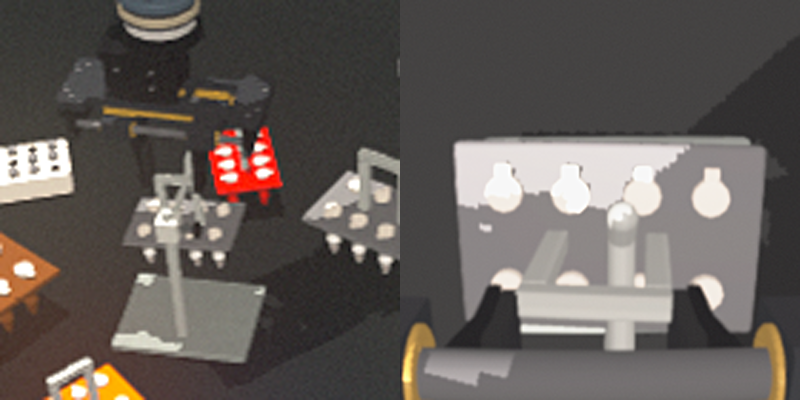

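Scene shows the fingers around the handle; the wrist view shows the pads by the crossbar ends (520–670, 300), a bit behind (+x) of the legs. The pose shifted, so I'll open and check it.

```bash
cat > s.py <<'E'
from h import *
import sys
o=get_obs();p=o["position"];M=R.from_quat(o["tool_rot"]).as_matrix();print(p.round(4),o["time"],o["grip_width"],np.round(o["ft_force"],1),np.round(o["q"],2));print(M.round(3).tolist())
if len(sys.argv)>4:
    g=np.array([float(a) for a in sys.argv[1:4]]);y=np.radians(float(sys.argv[4]))
    yv=np.array([-np.sin(y),np.cos(y),0]);xv=np.array([0,0,-1.]);T=np.c_[xv,yv,np.cross(xv,yv)]
    print("shift",(M.T@(g-p)*1000).round(1),"turn",np.degrees(R.from_matrix(M.T@T).as_rotvec()).round(1))
E
python3 s.py .519 -.167 .125 11.4; python3 -m inch '[[87,[0,0,0],[0,0,0]],[87,[0,0,0],[0,0,0]],[87,[0,0,0],[0,0,0]],[87,[0,0,0],[0,0,0]]]';python3 s.py .519 -.167 .125 11.4
```

```text
[ 0.5291 -0.1743  0.1391] 6.05 0.04237528677017612 [ 1.2 -0.1  1.4] [-0.52  0.51  1.69 -0.    0.91 -2.28]
[[0.027, -0.189, 0.982], [-0.019, 0.982, 0.189], [-0.999, -0.024, 0.023]]
shift [13.7  9.4 -8.8] turn [-0.5  1.3  1.4]
time: 6.55
position: [0.5292, -0.1747, 0.1388]
tool_rot: [-0.075, 0.695, 0.059, 0.713]
ft_force: [-0.4, 0.0, -0.1]
grip_width: 0.0744
[ 0.5292 -0.1747  0.1388] 6.55 0.07441750756144476 [-0.4  0.  -0.1] [-0.52  0.51  1.69 -0.    0.91 -2.28]
[[0.027, -0.189, 0.982], [-0.02, 0.982, 0.189], [-0.999, -0.024, 0.022]]
shift [13.4  9.8 -8.8] turn [-0.5  1.3  1.4]
```

```bash
python3 -m inch '[[87,[0,9.5,-9],[-0.5,1.3,1.4]],[87,[0,0,0],[0,0,0]]]'; python3 s.py .519 -.167 .125 11.4; python3 -m inch '[[87,[13,0,0],[0,0,0]],[87,[0,0,0],[0,0,0]]]';python3 s.py .519 -.167 .125 11.4
```

```text
time: 6.8
position: [0.5176, -0.1665, 0.1383]
tool_rot: [-0.07, 0.705, 0.071, 0.703]
ft_force: [-0.4, 0.2, 0.3]
grip_width: 0.0858
[ 0.5176 -0.1665  0.1383] 6.8 0.08581885401306316 [-0.4  0.2  0.3] [-0.52  0.51  1.7   0.    0.94 -2.29]
[[-0.003, -0.198, 0.98], [0.002, 0.98, 0.198], [-1.0, 0.002, -0.002]]
shift [13.3 -0.8  1.3] turn [ 0.  -0.1 -0.1]
time: 7.05
position: [0.5174, -0.1664, 0.1243]
tool_rot: [-0.07, 0.705, 0.071, 0.703]
ft_force: [-0.3, -0.3, -0.5]
grip_width: 0.0871
[ 0.5174 -0.1664  0.1243] 7.05 0.08709572496106903 [-0.3 -0.3 -0.5] [-0.52  0.53  1.71  0.    0.91 -2.29]
[[-0.003, -0.198, 0.98], [0.002, 0.98, 0.198], [-1.0, 0.002, -0.002]]
shift [-0.7 -0.9  1.4] turn [ 0.  -0.1 -0.1]
```

```bash
python3 -m inch '[[36,[0,0,0],[0,0,0]],[36,[0,0,0],[0,0,0]],[36,[0,0,0],[0,0,0]],[36,[0,0,0],[0,0,0]],[36,[0,0,0],[0,0,0]],[36,[0,0,0],[0,0,0]]]' 30; python3 s.py .519 -.167 .125 11.4; python3 - <<'E'
from h import *
im=imaging.camera("scene")[110:250,160:300,::-1]
w=imaging.camera("wrist")[100:310,180:390,::-1]
cv2.imwrite("pics/g2.png",np.hstack([cv2.resize(im,(400,400),interpolation=2),cv2.resize(w,(400,400),interpolation=2)]))
E
```

```text
time: 7.8
position: [0.5188, -0.1677, 0.1249]
tool_rot: [-0.071, 0.704, 0.07, 0.704]
ft_force: [-0.1, -1.0, 0.4]
grip_width: 0.0449
[ 0.5188 -0.1677  0.1249] 7.8 0.04492545945974154 [-0.1 -1.   0.4] [-0.52  0.53  1.71 -0.    0.91 -2.29]
[[-0.0, -0.198, 0.98], [-0.001, 0.98, 0.198], [-1.0, -0.001, -0.0]]
shift [-0.1  0.7  0.4] turn [ 0. -0.  0.]
```

View pics/g2.png

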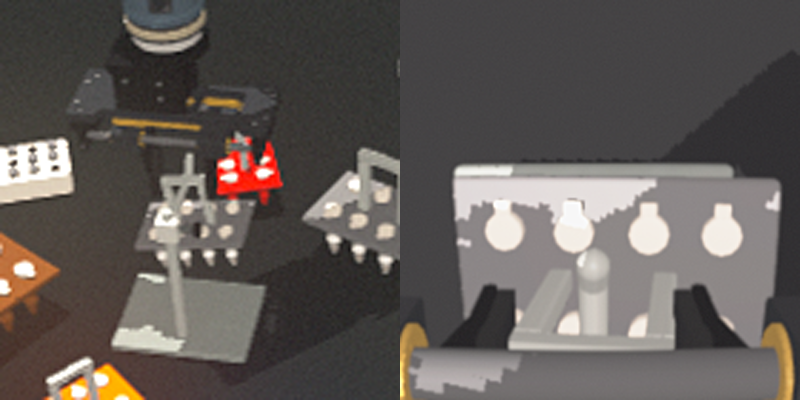

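The fingers are now closed across both legs (44.9 mm), and the handle's crossbar is at (515–672, 340) in the wrist view. Lifting.

```bash
python3 -m inch '[[36,[-9,0,0],[0,0,0]],[36,[-9,0,0],[0,0,0]],[36,[-7,0,0],[0,0,0]],[36,[0,0,0],[0,0,0]]]' 40; python3 s.py .519 -.167 .150 11.4
```

```text
time: 8.4
position: [0.5177, -0.1666, 0.1511]
tool_rot: [-0.07, 0.704, 0.071, 0.703]
ft_force: [-0.0, -0.1, -1.8]
grip_width: 0.0443
[ 0.5177 -0.1666  0.1511] 8.4 0.044337635155683744 [-0.  -0.1 -1.8] [-0.52  0.49  1.69 -0.    0.97 -2.29]
[[-0.002, -0.199, 0.98], [0.001, 0.98, 0.199], [-1.0, 0.002, -0.002]]
shift [ 1.1 -0.7  1.2] turn [ 0.1 -0.1 -0.1]
```

```bash
python3 -m inch '[[36,[0,0,-14],[0,0,0]],[36,[0,0,-14],[0,0,0]],[36,[0,0,-14],[0,0,0]],[36,[0,0,0],[0,0,0]]]'; python3 s.py .4405 -.1825 .150 11.4
```

```text
time: 8.9
position: [0.4717, -0.1748, 0.1505]
tool_rot: [-0.069, 0.705, 0.072, 0.702]
ft_force: [-0.3, -0.2, -1.6]
grip_width: 0.0446
[ 0.4717 -0.1748  0.1505] 8.9 0.044556141650600324 [-0.3 -0.2 -1.6] [-0.58  0.44  1.78 -0.    0.92 -2.35]
[[-0.006, -0.198, 0.98], [0.003, 0.98, 0.198], [-1.0, 0.004, -0.005]]
shift [  0.7  -1.4 -32.1] turn [ 0.  -0.3 -0.2]
```

```bash
python3 -m inch '[[36,[0,-1.4,-14],[0,0,0]],[36,[0,0,-14],[0,0,0]],[36,[0,0,-10],[0,0,0]],[36,[0,0,0],[0,0,0]],[36,[-20,0,0],[0,0,0]],[36,[-30,0,0],[0,0,0]],[36,[-30,0,0],[0,0,0]],[36,[-20,0,0],[0,0,0]],[36,[0,0,0],[0,0,0]]]'; python3 s.py .45 .10 .25 -7
```

```text
time: 10.02
position: [0.4338, -0.1852, 0.2536]
tool_rot: [-0.069, 0.705, 0.071, 0.703]
ft_force: [0.9, 0.4, -1.3]
grip_width: 0.0445
[ 0.4338 -0.1852  0.2536] 10.025 0.04452479400212992 [ 0.9  0.4 -1.3] [-0.64  0.25  1.73  0.    1.16 -2.41]
[[-0.003, -0.197, 0.98], [0.002, 0.98, 0.197], [-1.0, 0.003, -0.003]]
shift [  4.2 276.4  72.1] turn [18.4 -0.2 -0.1]
```

```bash
python3 -m inch '[[36,[0,28,3],[0,0,0]],[36,[0,28,3],[0,0,0]],[36,[0,28,3],[0,0,0]],[36,[0,28,3],[0,0,0]],[36,[0,28,3],[0,0,0]],[36,[0,28,3],[0,0,0]],[36,[0,28,3],[0,0,0]],[36,[0,28,5],[0,0,0]],[36,[0,28,5],[0,0,0]],[36,[0,28,5],[0,0,0]],[36,[0,28,6],[0,0,0]],[36,[0,0,0],[0,0,0]]]'; python3 -m inch '[[36,[0,0,0],[5,0,0]],[36,[0,0,0],[5,0,0]],[36,[0,0,0],[5,0,0]],[36,[0,0,0],[3.4,0,0]],[36,[0,0,0],[0,0,0]]]'; python3 s.py .43 .22 .25 -7
```

```text
time: 11.52
position: [0.4081, 0.1362, 0.2425]
tool_rot: [-0.066, 0.711, 0.073, 0.696]
ft_force: [0.3, 0.2, -1.7]
grip_width: 0.0445
time: 12.15
position: [0.4058, 0.1327, 0.2384]
tool_rot: [0.048, 0.716, -0.046, 0.695]
ft_force: [-0.1, 0.1, -2.4]
grip_width: 0.0443
[0.4058 0.1327 0.2384] 12.15 0.04428469620138549 [-0.1  0.1 -2.4] [ 0.05  0.22  1.84  0.01  1.11 -1.39]
[[-0.029, 0.134, 0.991], [0.004, 0.991, -0.134], [-1.0, 0.001, -0.029]]
shift [-11.9  89.8  12. ] turn [-0.7 -1.7 -0. ]
```

```bash
python3 -m inch '[[36,[-3,25,-4],[0,-1.7,0]],[36,[-3,25,-4],[0,0,0]],[36,[-3,25,-4],[0,0,0]],[36,[-3,12,-4],[0,0,0]],[36,[0,0,0],[0,0,0]]]'; python3 s.py .553 .224 .139 -7;python3 - <<'E'
from h import *
p=imaging.camera_params("wrist");im=imaging.camera("wrist");cv2.imwrite("pics/w2.png",cv2.resize(im[:,:,::-1],(800,600),interpolation=2))
for t in ["nest","magnet_stand","lever_pivot","lever_handle","magnet_top"]:
  for d in imaging.tip_of("wrist",t): print(t,np.round(d["pixel"],1),round(d["confidence"],2))
print("pred nest",proj("wrist",(.553,.224,.116),p))
imaging.camera("top");imaging.camera("scene")
for c in("top","scene"):
  for t in ["nest","lever_pivot","lever_handle","magnet_top"]:
    for d in imaging.tip_of(c,t): print(c,t,np.round(d["pixel"],1),round(d["confidence"],2))
E
```

```text
time: 12.78
position: [0.4012, 0.2199, 0.2486]
tool_rot: [0.046, 0.706, -0.048, 0.705]
ft_force: [0.3, -0.3, -2.0]
grip_width: 0.0445
[0.4012 0.2199 0.2486] 12.775 0.04447427524486994 [ 0.3 -0.3 -2. ] [ 0.26  0.24  1.77 -0.    1.13 -1.18]
[[-0.002, 0.132, 0.991], [-0.003, 0.991, -0.132], [-1.0, -0.003, -0.002]]
shift [109.3  24.5 150.1] turn [-0.6 -0.1  0.2]
nest [306.1 338.9] 0.93
lever_handle [220.8 233.9] 0.39
magnet_top [306.3 319.7] 0.89
pred nest [302.27990632 328.79572491]
top nest [201.1 204.2] 0.82
top lever_pivot [236.5 217.6] 0.66
top lever_handle [227.4 252. ] 0.83
top magnet_top [202.2 207.8] 0.62
scene nest [355.1 224.2] 0.59
scene nest [250.  290.3] 0.24
scene lever_pivot [318.6 232.1] 0.62
scene lever_handle [430.8 256.3] 0.68
scene lever_handle [335.6 207.1] 0.66
scene magnet_top [354.9 237. ] 0.88
```

View pics/w2.png

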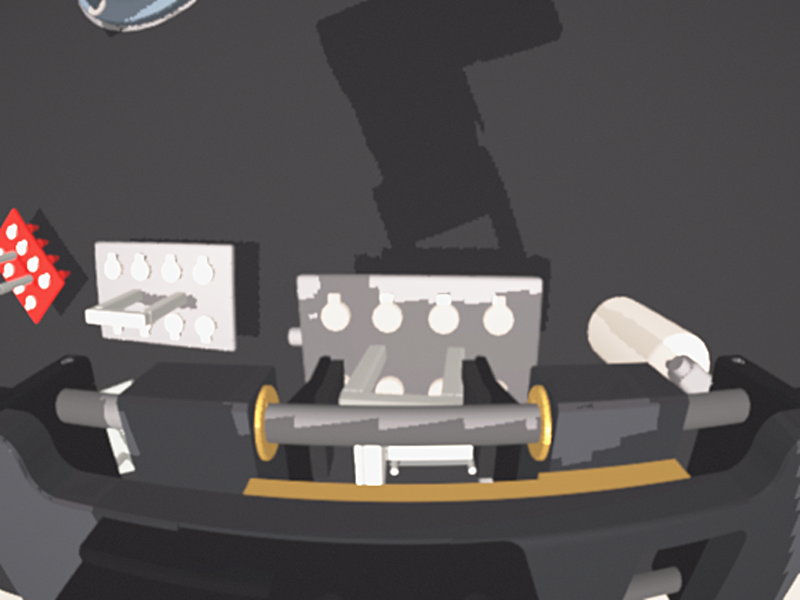

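The wrist view shows the carrier upright in the grip. The stand's -y cheek is at (370,465) behind the gripper, and the lever handle end is at (295,337). Next I'll refine the nest and make zoomed crops of the original stand views.

```bash
python3 - <<'E'
from h import *
print("n wrist",atz("wrist",(306.1,338.9),.116),"m",atz("wrist",(306.3,319.7),.079))
for px in [(200.4,207.1),(201.1,204.2)]: print("n top",atz("top",px,.116))
for px in [(353,227.2),(355.1,224.2)]: print("n sc",atz("scene",px,.116))
print("m top",atz("top",(202.2,207.8),.079),"m sc",atz("scene",(354.9,237),.079))
for px in [(237.8,217),(236.5,217.6)]: print("p top",atz("top",px,.04))
for px in [(321.5,231.6),(318.6,232.1)]: print("p sc",atz("scene",px,.04))
for px in [(226.8,251),(227.4,252)]: print("l top",atz("top",px,.058))
for px in [(337.4,209.3),(335.6,207.1)]: print("l sc",atz("scene",px,.058))
top=cv2.imread("pics/top0.png");sc=cv2.imread("pics/scene0.png")
a=cv2.resize(top[170:270,165:245],(400,500),interpolation=2);b=cv2.resize(sc[195:285,315:395],(400,450),interpolation=2)
b=np.vstack([b,np.zeros((50,400,3),np.uint8)]);cv2.imwrite("pics/c2.png",np.hstack([a,b]))
E
```

```text
n wrist [0.56908232 0.22671843 0.116     ] m [0.56587647 0.22963594 0.079     ]
n top [0.54639449 0.22431138 0.116     ]
n top [0.55434276 0.22345587 0.116     ]
n sc [0.56554818 0.21757015 0.116     ]
n sc [0.55295755 0.22013071 0.116     ]
m top [0.55325865 0.22749777 0.079     ] m sc [0.56267657 0.22568638 0.079     ]
p top [0.54357942 0.13301614 0.04      ]
p top [0.54157256 0.1364805  0.04      ]
p sc [0.53617419 0.12775011 0.04      ]
p sc [0.54075195 0.12065332 0.04      ]
l top [0.44368322 0.150802   0.058     ]
l top [0.44111204 0.14888619 0.058     ]
l sc [0.45188414 0.14972537 0.058     ]
l sc [0.44458088 0.14238184 0.058     ]
```

View pics/c2.png

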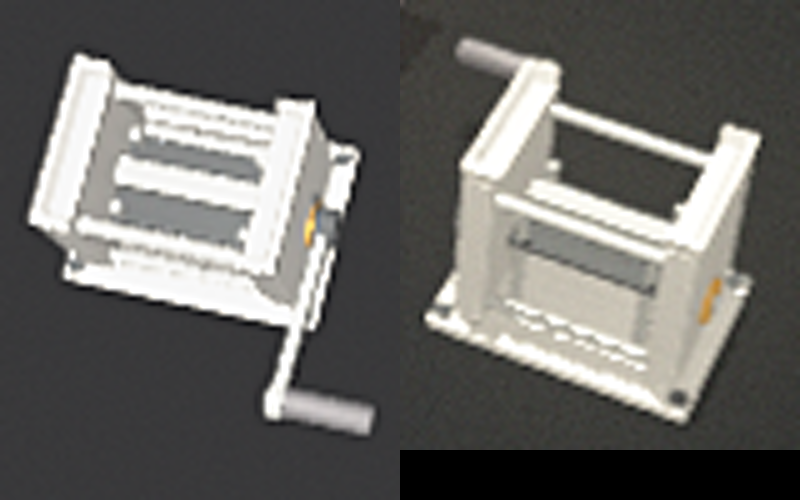

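Top crop: cheek tops' outer corners are at (78,55), (32,222), (315,103), (268,272), and base corners at (66,278), (312,328), (358,150). Scene crop: cheek outer corners are at (530,65), (463,165), (760,137), (703,250), and base corners at (428,320), (690,420), (748,282).

```bash
python3 - <<'E'
from h import *
from scipy.optimize import least_squares
T=lambda x,y:(165+x/5,170+y/5)
S=lambda x,y:(315+(x-400)/5,195+y/5)
obs=[("top",T(78,55),(1,1),'c'),("top",T(32,222),(-1,1),'c'),("top",T(315,103),(1,-1),'c'),("top",T(268,272),(-1,-1),'c'),
("top",T(66,278),(-1,1),'b'),("top",T(312,328),(-1,-1),'b'),("top",T(358,150),(1,-1),'b'),
("scene",S(530,65),(-1,-1),'c'),("scene",S(463,165),(1,-1),'c'),("scene",S(760,137),(-1,1),'c'),("scene",S(703,250),(1,1),'c'),
("scene",S(428,320),(1,-1),'b'),("scene",S(690,420),(1,1),'b'),("scene",S(748,282),(-1,1),'b')]
P={c:imaging.camera_params(c) for c in("top","scene")}
def res(v,cams=("top","scene"),full=True):
    x,y,a,hx,hy,zb=v;r=[]
    for c,px,(sx,sy),k in obs:
        if c not in cams: continue
        lx,ly,z=(sx*hx,sy*hy,.125) if k=='c' else (sx*.055,sy*.075,zb)
        X=(x+lx*np.cos(a)-ly*np.sin(a),y+lx*np.sin(a)+ly*np.cos(a),z)
        r+=list(proj(c,X,P[c])-px)
    return np.array(r+[(hx-.046)/.002,(hy-.065)/.003,(zb-.005)/.004])
for cams in [("top","scene"),("top",),("scene",)]:
    s=least_squares(res,[.555,.224,-.12,.046,.065,.005],args=(cams,),loss="soft_l1")
    print(cams,s.x.round(4),np.degrees(s.x[2]).round(2));
    if len(cams)==2: print(res(s.x).round(1))
E
```

```text
('top', 'scene') [ 0.5583  0.2271 -0.1287  0.0461  0.0642  0.0024] -7.37
[-0.5 -0.6 -0.6 -0.7 -0.7 -0.6  0.3 -0.7 -0.5 -0.4  0.7  0.2  0.3 -0.4
  0.2 -2.6  0.1 -0.9  0.1 -1.9 -0.2 -1.2 -0.4  0.2 -0.8 -0.2  0.8 -0.4
  0.1 -0.3 -0.6]
('top',) [ 0.5569  0.2263 -0.1306  0.0463  0.0639  0.0053] -7.48
('scene',) [ 0.5635  0.2282 -0.1271  0.0449  0.0643  0.0072] -7.28
```

```bash
python3 - <<'E'
from h import *
o=get_obs();p=o["position"];M=R.from_quat(o["tool_rot"]).as_matrix()
c=[M.T@(atz("wrist",(a*.7,b*.7),p[2]-.017)-p)*1000 for a,b in [(297,276),(543,278)]]
print(np.round(c,1),np.mean(c,0).round(1))
E
python3 s.py .558 .2265 .215 -7.4
```

```text
[[ 17.2 -46.9 -33.6]
 [ 16.9  64.4 -32.9]] [ 17.    8.8 -33.3]
[0.4014 0.2199 0.2488] 13.575 0.044565288598172804 [ 0.3  0.2 -1.9] [ 0.26  0.24  1.77 -0.    1.13 -1.18]
[[-0.002, 0.134, 0.991], [-0.002, 0.991, -0.134], [-1.0, -0.002, -0.002]]
shift [ 33.5  27.7 154.4] turn [-0.3 -0.1  0.1]
```

The plate looks about 9 mm off in tool y relative to the crossbar, so it may be rolled in the grip. I'll take a closer look from the wrist and the scene camera.

```bash
python3 - <<'E'
from h import *
w=imaging.camera("wrist")[180:305,195:395,::-1]
s=imaging.camera("scene")[130:230,290:450,::-1]
cv2.imwrite("pics/c3.png",np.vstack([cv2.resize(w,(480,300),interpolation=2),cv2.resize(s,(480,300),interpolation=2)]))
o=get_obs();p=o["position"];M=R.from_quat(o["tool_rot"]).as_matrix()
for n,l in [("pl(-36,-56)",(.020,-.056,-.036)),("(-36,56)",(.020,.056,-.036)),("(36,-56)",(.02,-.056,.036)),("(36,56)",(.02,.056,.036)),("barL",(-.041,-.022,0)),("barR",(-.041,.022,0))]:
    X=p+M@np.array(l);print(n,((proj("wrist",X)-[195,180])*2.4).round(0),((proj("scene",X)-[290,130])*3+[0,300]).round(0))
E
```

```text
pl(-36,-56) [ 0. 21.] [203. 342.]
(-36,56) [412.  21.] [321. 375.]
(36,-56) [ 20. 259.] [174. 384.]
(36,56) [393. 259.] [295. 420.]
barL [ 99. 248.] [232. 316.]
barR [313. 248.] [281. 329.]
```

View pics/c3.png

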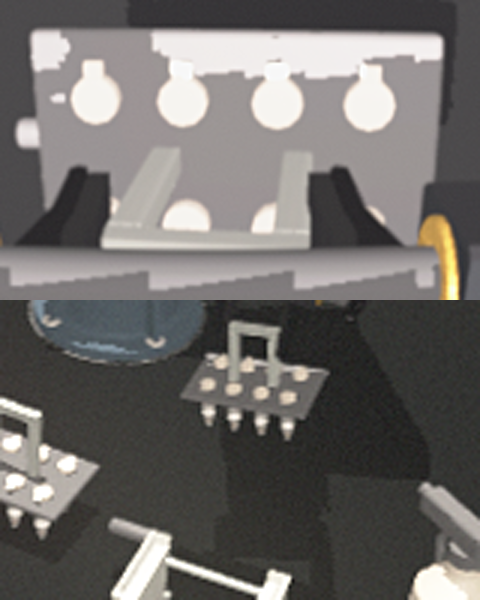

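The scene crop shows the plate's corners at (210,352), (328,372), (181,400), (305,420), against a level prediction of (203,342), (321,375), (174,384), (295,420). So it's rolled with the -y end low. The wrist view shows front corners at (33,32) and (443,37). I'll fit the in-hand pose.

```bash
python3 - <<'E'
from h import *
from scipy.optimize import least_squares
o=get_obs();p=o["position"];M=R.from_quat(o["tool_rot"]).as_matrix()
W=lambda x,y:np.array((195+x/2.4,180+y/2.4)); S=lambda x,y:np.array((290+x/3,130+(y-300)/3))
# carrier pts in axes like tool (x down from handle point, y, z)
obs=[("wrist",W(33,31),(.036,-.056,-.036)),("wrist",W(443,37),(.036,.056,-.036)),
("wrist",W(104,247),(-.020,-.022,-.004)),("wrist",W(312,247),(-.020,.022,-.004)),
("scene",S(210,352),(.036,-.056,-.036)),("scene",S(328,372),(.036,.056,-.036)),("scene",S(181,400),(.036,-.056,.036)),("scene",S(305,420),(.036,.056,.036)),
("scene",S(232,321),(-.022,-.022,0)),("scene",S(280,328),(-.022,.022,0))]
P={c:imaging.camera_params(c) for c in("wrist","scene")}
def res(v,full=False):
    r=[]
    Q=R.from_rotvec(v[3:6]).as_matrix();t=v[:3]
    for c,px,l in obs:
        X=p+M@(Q@np.array(l)+t+[-.019,0,0])+(v[6:9] if c=="scene" else 0)
        r+=list((proj(c,X,P[c])-px))
    return np.array(r+list(v[6:9]/.002)+list(v[:3]/.006)+[v[3]/.05,v[4]/.1])
s=least_squares(res,np.zeros(9));v=s.x
print("t mm",(v[:3]*1000).round(1),"rot deg",np.degrees(v[3:6]).round(1),"scene off",(v[6:]*1000).round(1));print(s.fun.round(1))
E
```

```text
t mm [2.  2.9 4.8] rot deg [-1.4  2.4  7.6] scene off [ 0.3  0.7 -0.3]
[-1.1  1.1  0.5 -0.1  0.7 -2.2 -0.2  1.3 -0.5 -0.4  0.5 -0.9  0.1 -1.1
  0.2 -0.8 -0.7  1.3 -0.1  1.3  0.1  0.3 -0.2  0.3  0.5  0.8 -0.5  0.4]
```

```bash
python3 -m inch '[[36,[0,0,0],[0,0,-3.7]],[36,[0,0,0],[0,0,-3.7]],[36,[0,0,0],[0,0,0]]]'; cat > hp.py <<'E'
from h import *
import sys
a=[float(x) for x in sys.argv[1:]]  # target handle xyz, in-hand t(mm) , in-hand rot(deg)
o=get_obs();p=o["position"];M=R.from_quat(o["tool_rot"]).as_matrix()
t=np.array(a[3:6])/1000+[-.019,0,0];Q=R.from_rotvec(np.radians(a[6:9])).as_matrix()
h=p+M@t;C=M@Q
print("t",o["time"],"w",o["grip_width"],"F",np.round(o["ft_force"],1),"handle",h.round(4),"carrier yaw",np.degrees(np.arctan2(-C[0,1],C[1,1])).round(1),"up tilt x,y deg",np.degrees(-C[:2,0]).round(1))
print("shift mm",(M.T@(np.array(a[:3])-h)*1000).round(1),"M",M.round(3).tolist())
E
python3 hp.py .558 .2265 .245 2 2.9 4.8 -1.4 2.4 7.6
```

```text
time: 14.05
position: [0.4015, 0.2198, 0.2488]
tool_rot: [0.0, 0.708, -0.095, 0.7]
ft_force: [0.0, 0.1, -1.0]
grip_width: 0.0446
t 14.05 w 0.04463260014264998 F [ 0.   0.1 -1. ] handle [0.407  0.2242 0.2653] carrier yaw -6.5 up tilt x,y deg [ 2.6 -0.2]
shift mm [ 16.9  25.1 149.4] M [[-0.019, 0.133, 0.991], [-0.133, 0.982, -0.135], [-0.991, -0.134, -0.001]]
```

```bash
python3 -m inch '[[36,[2,3,18],[0,0,0]],[36,[2,3,18],[0,0,0]],[36,[2,3,18],[0,0,0]],[36,[2,3,18],[0,0,0]],[36,[2,3,18],[0,0,0]],[36,[2,3,18],[0,0,0]],[36,[2,3,18],[0,0,0]],[36,[1,3,18],[0,0,0]],[36,[0,0,0],[0,0,0]]]';python3 hp.py .558 .2265 .245 2 2.9 4.8 -1.4 2.4 7.6
```

```text
time: 15.18
position: [0.5624, 0.218, 0.2271]
tool_rot: [0.004, 0.707, -0.096, 0.701]
ft_force: [-0.5, -0.4, -1.3]
grip_width: 0.044
t 15.175 w 0.0439804148423048 F [-0.5 -0.4 -1.3] handle [0.5679 0.2224 0.2436] carrier yaw -6.9 up tilt x,y deg [ 2.4 -0.4]
shift mm [ -1.7   2.5 -10.4] M [[-0.018, 0.14, 0.99], [-0.13, 0.981, -0.141], [-0.991, -0.131, 0.001]]
```

```bash
python3 -m inch '[[36,[0,2.5,-10],[-0.5,0,0]],[36,[0,0,0],[0,0,0]]]';python3 hp.py .558 .2265 .245 2 2.9 4.8 -1.4 2.4 7.6
python3 - <<'E'
from h import *
w=imaging.camera("wrist")[180:330,195:395,::-1]
s=imaging.camera("scene")[150:280,300:420,::-1]
cv2.imwrite("pics/c4.png",np.hstack([cv2.resize(w,(400,300),interpolation=2),cv2.resize(s,(400,433),interpolation=2)[:300]]) if 0 else np.hstack([np.vstack([cv2.resize(w,(400,300),interpolation=2),np.zeros((220,400,3),np.uint8)]),cv2.resize(s,(400,520),interpolation=2,dst=None)]))
print(s.shape)
E
```

```text
time: 15.42
position: [0.551, 0.2216, 0.226]
tool_rot: [0.0, 0.708, -0.093, 0.7]
ft_force: [0.1, 0.3, -1.7]
grip_width: 0.0444
t 15.425 w 0.04440064577345749 F [ 0.1  0.3 -1.7] handle [0.5565 0.226  0.2425] carrier yaw -6.4 up tilt x,y deg [ 2.7 -0.4]
shift mm [-2.6  0.3  1.4] M [[-0.021, 0.131, 0.991], [-0.13, 0.983, -0.133], [-0.991, -0.132, -0.004]]
(130, 120, 3)
```

View pics/c4.png

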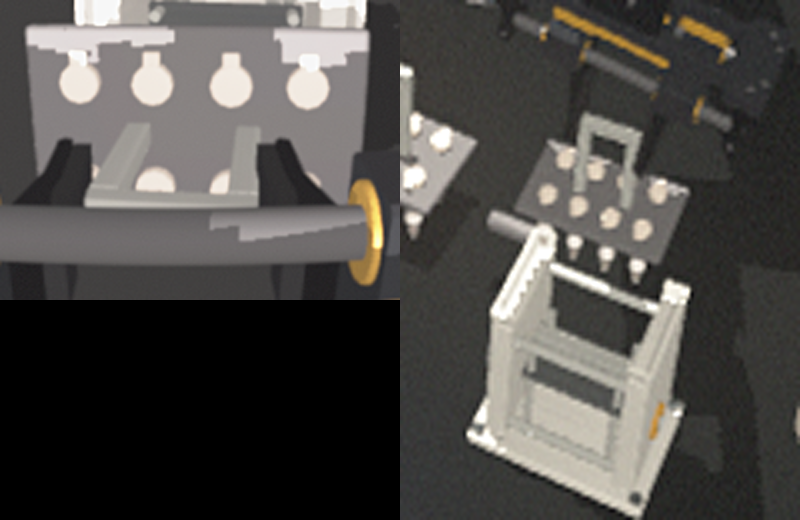

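The wrist crop shows the plate front corners at (27,30) and (368,30), with the crossbar at (87–258, 205) and the stand just beyond. The scene crop shows plate corners (550,142), (690,188), (515,212), (660,262), near level above the nest.

```bash
cat > fit.py <<'E'
from h import *
from scipy.optimize import least_squares
o=get_obs();p=o["position"];M=R.from_quat(o["tool_rot"]).as_matrix()
W=lambda x,y:np.array((195+x/2,180+y/2)); S=lambda x,y:np.array((300+(x-400)*.3,150+y/4))
obs=[("wrist",W(27,28),(.036,-.056,-.036)),("wrist",W(369,29),(.036,.056,-.036)),
("wrist",W(87,205),(-.020,-.022,-.004)),("wrist",W(258,205),(-.020,.022,-.004)),
("scene",S(550,142),(.036,-.056,-.036)),("scene",S(690,188),(.036,.056,-.036)),("scene",S(515,210),(.036,-.056,.036)),("scene",S(661,260),(.036,.056,.036)),
("scene",S(583,116),(-.022,-.022,0)),("scene",S(638,130),(-.022,.022,0))]
P={c:imaging.camera_params(c) for c in("wrist","scene")}
def res(v,full=False):
    r=[]
    Q=R.from_rotvec(v[3:6]).as_matrix();t=v[:3]
    for c,px,l in obs:
        X=p+M@(Q@np.array(l)+t+[-.019,0,0])+(v[6:9] if c=="scene" else 0)
        r+=list((proj(c,X,P[c])-px))
    return np.array(r+list(v[6:9]/.002)+list(v[:3]/.006)+[v[3]/.05,v[4]/.1])
s=least_squares(res,np.zeros(9));v=s.x
print("t mm",(v[:3]*1000).round(1),"rot deg",np.degrees(v[3:6]).round(1),"scene off",(v[6:]*1000).round(1));print(s.fun.round(1))
E
python3 fit.py
```

```text
t mm [1.6 2.7 4.5] rot deg [-2.2  1.9  8.3] scene off [-0.3 -0.1  0.3]
[-0.6  1.1  0.6 -0.1 -0.2 -1.9  0.2  1.  -0.4 -1.1  0.3 -0.7 -0.  -0.2
  0.3  0.3 -0.7  0.3  0.5  1.6 -0.2 -0.1  0.1  0.3  0.4  0.8 -0.8  0.3]
```

```bash
python3 -m inch '[[36,[0,0,0],[1.2,-1.5,-0.5]],[36,[0,0,0],[0,0,0]]]'; python3 hp.py .558 .2265 .245 1.8 2.8 4.6 -1.8 2.1 8; python3 - <<'E'
from h import *
p=imaging.camera_params("wrist");im=imaging.camera("wrist")
g=cv2.cvtColor(im,cv2.COLOR_RGB2GRAY)
a=np.radians(-7.4);Rz=np.array([[np.cos(a),-np.sin(a)],[np.sin(a),np.cos(a)]])
for ly in(-70,-45,-20,0,20,45,70):
  for nx,ny in[(.558,.2265)]:
    q=Rz@[-.055,ly/1000]+[nx,ny]
    print(ly,proj("wrist",(*q,.0),p).round(1),proj("wrist",(*q,.008),p).round(1))
    c=int(round(proj("wrist",(*q,.004),p)[0]));print("col",c,g[150:200:2,c].tolist())
cv2.imwrite("pics/c5.png",cv2.resize(im[130:230,180:400,::-1],(792,360),interpolation=2))
E
```

```text
time: 15.78
position: [0.5516, 0.2218, 0.2271]
tool_rot: [0.004, 0.697, -0.104, 0.709]
ft_force: [-0.4, 0.4, -1.3]
grip_width: 0.0446
t 15.775 w 0.044565887435600894 F [-0.4  0.4 -1.3] handle [0.5565 0.2263 0.2438] carrier yaw -7.0 up tilt x,y deg [ 0.6 -0. ]
shift mm [-1.2  0.3  1.5] M [[0.007, 0.152, 0.988], [-0.142, 0.978, -0.15], [-0.99, -0.14, 0.028]]
-70 [255.2 144. ] [253.8 144.5]
col 255 [98, 97, 96, 161, 197, 194, 195, 187, 181, 175, 172, 178, 221, 229, 236, 236, 202, 205, 204, 204, 203, 152, 200, 162, 129]
-45 [274.6 143.6] [273.5 144.1]
col 274 [247, 247, 248, 252, 193, 207, 188, 212, 212, 247, 248, 248, 238, 110, 132, 166, 196, 202, 135, 100, 99, 129, 152, 154, 131]
-20 [294.3 143.3] [293.6 143.8]
col 294 [247, 247, 247, 248, 242, 248, 250, 216, 217, 247, 247, 248, 239, 114, 100, 100, 98, 101, 101, 101, 102, 106, 128, 132, 132]
0 [310.3 143.2] [309.9 143.7]
col 310 [247, 247, 247, 247, 245, 248, 250, 216, 220, 248, 248, 248, 241, 121, 100, 100, 99, 100, 101, 100, 99, 104, 126, 133, 131]
20 [326.3 143.3] [326.3 143.7]
col 326 [228, 229, 227, 227, 196, 211, 188, 207, 219, 194, 214, 198, 173, 125, 99, 100, 100, 98, 100, 101, 99, 101, 125, 132, 133]
45 [346.4 143.5] [346.8 144. ]
col 347 [227, 228, 229, 227, 193, 210, 196, 195, 225, 190, 211, 199, 178, 192, 165, 167, 163, 162, 161, 171, 164, 142, 164, 210, 222]
70 [366.3 143.9] [367.1 144.4]
col 367 [178, 168, 167, 217, 253, 197, 193, 202, 240, 248, 247, 247, 246, 248, 249, 230, 224, 226, 225, 225, 226, 224, 156, 202, 221]
```

View pics/c5.png

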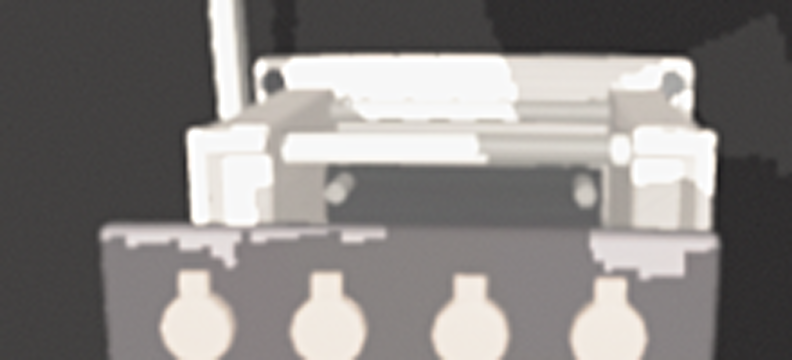

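The view shows the stand beyond the plate: cheek front-outer corners at (188,130) and (717,130), base front corners at (255,58) and (693,57), and plate front corners at (102,228) and (718,235).

```bash
python3 - <<'E'
from h import *
p=imaging.camera_params("wrist");C=lambda x,y:(180+x/3.6,130+y/3.6)
def pair(n,a,b,z,lx):
    A=atz("wrist",C(*a),z,p);B=atz("wrist",C(*b),z,p);d=B-A;yaw=np.arctan2(-d[0],d[1]);m=(A+B)/2
    c=m[:2]-lx*np.array([np.cos(yaw),np.sin(yaw)]);print(n,"len",np.linalg.norm(d).round(4),"yaw",np.degrees(yaw).round(2),"centre",c.round(4))
pair("cheek",(188,130),(717,130),.125,-.046)
for z in(0,.006):pair("base",(255,58),(693,57),z,-.055)
for z in (.204,.208,.212): pair("plate",(101,227),(719,234),z,-.036)
E
python3 hp.py .558 .2265 .245 1.8 2.8 4.6 -1.8 2.1 8
```

```text
cheek len 0.1311 yaw -7.27 centre [0.5601 0.2279]
base len 0.1537 yaw -7.31 centre [0.561  0.2272]
base len 0.1515 yaw -7.31 centre [0.5606 0.2275]
plate len 0.1139 yaw -7.57 centre [0.5569 0.2251]
plate len 0.1117 yaw -7.57 centre [0.5561 0.2257]
plate len 0.1095 yaw -7.57 centre [0.5552 0.2263]
t 15.825 w 0.044639866259719246 F [-0.4 -0.4 -1.8] handle [0.5568 0.2262 0.2439] carrier yaw -7.0 up tilt x,y deg [ 0.6 -0. ]
shift mm [-1.2  0.4  1.1] M [[0.007, 0.152, 0.988], [-0.142, 0.978, -0.15], [-0.99, -0.139, 0.028]]
```

```bash
python3 hp.py .5603 .2276 .180 1.8 2.8 4.6 -1.8 2.1 8; python3 -m inch '[[36,[0,1,4],[0,0,0]],[36,[0,0,0],[0,0,0]],[36,[15.8,2.2,-0.4],[0,0,0]],[36,[15.8,2.2,-0.4],[0,0,0]],[36,[15.8,2.2,-0.4],[0,0,0]],[36,[0,0,0],[0,0,0]]]';  python3 hp.py .5603 .2276 .175 1.8 2.8 4.6 -1.8 2.1 8
```

```text
t 15.825 w 0.044639866259719246 F [-0.4 -0.4 -1.8] handle [0.5568 0.2262 0.2439] carrier yaw -7.0 up tilt x,y deg [ 0.6 -0. ]
shift mm [63.  10.9  1.4] M [[0.007, 0.152, 0.988], [-0.142, 0.978, -0.15], [-0.99, -0.139, 0.028]]
time: 16.58
position: [0.5561, 0.2214, 0.1745]
tool_rot: [0.003, 0.698, -0.104, 0.709]
ft_force: [-0.5, -1.0, -1.2]
grip_width: 0.0442
t 16.575 w 0.04417136480844372 F [-0.5 -1.  -1.2] handle [0.561  0.2259 0.1913] carrier yaw -7.0 up tilt x,y deg [ 0.8 -0. ]
shift mm [15.9  3.8 -1.3] M [[0.004, 0.152, 0.988], [-0.143, 0.978, -0.15], [-0.99, -0.14, 0.026]]
```

```bash
python3 -m inch '[[36,[0,1.7,-1],[0,0,0]],[36,[8,1.1,-0.2],[0,0,0]],[36,[8,1.1,-0.2],[0,0,0]],[36,[0,0,0],[0,0,0]]]';  python3 hp.py .5601 .2275 .158 1.8 2.8 4.6 -1.8 2.1 8; python3 - <<'E'
from h import *
p=imaging.camera_params("wrist");im=imaging.camera("wrist")
cv2.imwrite("pics/c6.png",cv2.resize(im[130:260,180:400,::-1],(792,468),interpolation=2))
E
```

```text
time: 17.08
position: [0.556, 0.2236, 0.1576]
tool_rot: [0.004, 0.697, -0.104, 0.709]
ft_force: [-0.7, -0.1, -1.3]
grip_width: 0.0445
t 17.075 w 0.044501495246678006 F [-0.7 -0.1 -1.3] handle [0.5608 0.2281 0.1744] carrier yaw -7.0 up tilt x,y deg [ 0.7 -0. ]
shift mm [16.3  1.6 -1.1] M [[0.006, 0.152, 0.988], [-0.142, 0.978, -0.15], [-0.99, -0.14, 0.027]]
```

```bash
python3 -m inch '[[36,[6,0.3,-1],[0,0,0]],[36,[5,0.5,0],[0,0,0]],[36,[0,0,0],[0,0,0]]]';  python3 hp.py .5601 .2275 .158 1.8 2.8 4.6 -1.8 2.1 8; python3 -m inch '[[36,[3,0.3,0],[0,0,0]],[36,[0,0,0],[0,0,0]]]';python3 hp.py .5601 .2275 .158 1.8 2.8 4.6 -1.8 2.1 8
```

```text
time: 17.5
position: [0.5558, 0.223, 0.1467]
tool_rot: [0.004, 0.697, -0.104, 0.71]
ft_force: [-0.2, -0.1, -1.2]
grip_width: 0.0445
t 17.5 w 0.04450336902842721 F [-0.2 -0.1 -1.2] handle [0.5606 0.2275 0.1634] carrier yaw -7.0 up tilt x,y deg [ 0.6 -0.1]
shift mm [ 5.4  0.6 -0.7] M [[0.008, 0.152, 0.988], [-0.142, 0.979, -0.15], [-0.99, -0.139, 0.029]]
time: 17.75
position: [0.556, 0.2229, 0.1435]
tool_rot: [0.004, 0.697, -0.104, 0.71]
ft_force: [-0.0, 1.0, -1.5]
grip_width: 0.0445
t 17.75 w 0.04449252808584861 F [-0.   1.  -1.5] handle [0.5608 0.2274 0.1603] carrier yaw -7.0 up tilt x,y deg [ 0.5 -0.1]
shift mm [ 2.2  0.3 -0.8] M [[0.008, 0.152, 0.988], [-0.142, 0.979, -0.15], [-0.99, -0.139, 0.029]]
```

Underside is about 2 mm above the ledges with no contact yet, so it is inside the rims. I'll continue to contact.

```bash
python3 -m inch '[[36,[1.8,0.2,-0.5],[0,0,0]],[36,[0,0,0],[0,0,0]]]'; python3 -m inch '[[36,[1.5,0.2,0],[0,0,0]],[36,[0,0,0],[0,0,0]]]';python3 -m inch '[[36,[1.5,0.2,0],[0,0,0]],[36,[0,0,0],[0,0,0]]]';python3 hp.py .5601 .2275 .158 1.8 2.8 4.6 -1.8 2.1 8
```

```text
time: 18.0
position: [0.5556, 0.223, 0.1417]
tool_rot: [0.004, 0.697, -0.103, 0.71]
ft_force: [-0.3, -0.3, -1.9]
grip_width: 0.0442
time: 18.25
position: [0.5558, 0.223, 0.1402]
tool_rot: [0.004, 0.696, -0.103, 0.71]
ft_force: [0.4, 0.4, -1.6]
grip_width: 0.0447
time: 18.5
position: [0.5564, 0.2229, 0.1393]
tool_rot: [0.004, 0.696, -0.103, 0.711]
ft_force: [-0.3, 0.2, -1.5]
grip_width: 0.0443
t 18.5 w 0.044319283361042766 F [-0.3  0.2 -1.5] handle [0.5612 0.2274 0.1561] carrier yaw -7.0 up tilt x,y deg [ 0.4 -0.1]
shift mm [-1.9 -0.4 -1.1] M [[0.01, 0.153, 0.988], [-0.141, 0.979, -0.15], [-0.99, -0.138, 0.031]]
```

```bash
python3 -m inch '[[36,[1.5,0.2,-0.5],[0,0,0]],[36,[0,0,0],[0,0,0]]]'; python3 -m inch '[[36,[1.5,0.2,0],[0,0,0]],[36,[0,0,0],[0,0,0]]]';python3 hp.py .5601 .2275 .158 1.8 2.8 4.6 -1.8 2.1 8
```

```text
time: 18.75
position: [0.5565, 0.2229, 0.1393]
tool_rot: [0.004, 0.695, -0.103, 0.711]
ft_force: [-0.4, 0.7, -0.5]
grip_width: 0.0451
time: 19.0
position: [0.5566, 0.2229, 0.1393]
tool_rot: [0.004, 0.695, -0.103, 0.711]
ft_force: [-0.8, 0.1, -1.8]
grip_width: 0.0443
t 19.0 w 0.044343290761091315 F [-0.8  0.1 -1.8] handle [0.5614 0.2274 0.1561] carrier yaw -6.9 up tilt x,y deg [ 0.3 -0.1]
shift mm [-1.9 -0.4 -1.2] M [[0.012, 0.153, 0.988], [-0.142, 0.979, -0.149], [-0.99, -0.138, 0.034]]
```

```bash
python3 -m inch '[[75,[0,0,0],[0,0,0]],[75,[0,0,0],[0,0,0]],[75,[0,0,0],[0,0,0]],[75,[0,0,0],[0,0,0]]]'; python3 -m inch '[[75,[-10,-1.5,0],[0,0,0]],[75,[-20,-2.8,0.6],[0,0,0]],[75,[-25,-3.5,0.8],[0,0,0]],[75,[-30,-4,1],[0,0,0]],[75,[-30,-4,1],[0,0,0]],[75,[0,0,0],[0,0,0]]]'; python3 s.py .46 .17 .26 -97.3;  python3 - <<'E'
from h import *
im=imaging.camera("wrist");sc=imaging.camera("scene");tp=imaging.camera("top")
a=cv2.resize(im[150:350,180:440,::-1],(400,308),interpolation=2)
b=cv2.resize(sc[180:280,310:410,::-1],(400,400),interpolation=2)
cv2.imwrite("pics/c7.png",np.hstack([np.vstack([a,np.zeros((92,400,3),np.uint8)]),b]))
for c in("wrist","scene","top"):
  for t in("carrier_handle","carrier","nest","lever_handle"):
    print(c,t,[(np.round(d["pixel"],1).tolist(),round(d["confidence"],2)) for d in imaging.tip_of(c,t)])
  print(c,"pred handle",proj(c,(.560,.2275,.158)).round(1),"carrier",proj(c,(.560,.2275,.116)).round(1))
E
```

```text
time: 19.5
position: [0.5567, 0.223, 0.1383]
tool_rot: [0.004, 0.695, -0.103, 0.711]
ft_force: [0.2, -0.2, 0.7]
grip_width: 0.0724
time: 20.25
position: [0.5567, 0.2235, 0.2609]
tool_rot: [0.004, 0.694, -0.103, 0.712]
ft_force: [-0.2, 0.3, 0.5]
grip_width: 0.0744
[0.5567 0.2235 0.2609] 20.25 0.0743929265053007 [-0.2  0.3  0.5] [ 0.27  0.46  1.39 -0.14  1.32 -1.11]
[[0.014, 0.153, 0.988], [-0.141, 0.979, -0.149], [-0.99, -0.137, 0.035]]
shift [  7.  -67.  -87.6] turn [88.4  7.7  4.7]
wrist carrier_handle [([6.0, 277.4], 0.8), ([302.2, 210.2], 0.74), ([99.9, 86.4], 0.61), ([20.9, 90.6], 0.6)]
wrist carrier [([303.0, 199.0], 0.97), ([41.8, 87.8], 0.94), ([19.6, 265.0], 0.86), ([123.6, 90.2], 0.68)]
wrist nest []
wrist lever_handle [([305.5, 199.6], 0.4)]
wrist pred handle [303. 215.] carrier [306.3 203.2]
scene carrier_handle [([243.4, 152.6], 0.92), ([142.9, 196.1], 0.85), ([357.2, 213.4], 0.81), ([354.0, 235.7], 0.66), ([184.0, 247.4], 0.62)]
scene carrier [([149.5, 213.9], 0.94), ([245.3, 166.2], 0.91), ([295.0, 185.9], 0.85), ([355.8, 227.4], 0.8), ([187.9, 255.0], 0.57)]
scene nest [([353.5, 226.4], 0.74)]
scene lever_handle [([335.5, 208.1], 0.47), ([225.9, 219.5], 0.36)]
scene pred handle [358.9 215. ] carrier [357.2 226.7]
top carrier_handle [([284.8, 279.9], 0.86), ([419.2, 194.3], 0.83), ([353.5, 303.9], 0.73), ([197.6, 197.5], 0.66), ([200.3, 200.0], 0.58)]
top carrier [([279.7, 280.8], 0.93), ([421.2, 197.9], 0.93), ([354.5, 161.7], 0.71), ([351.5, 306.0], 0.61), ([198.0, 203.2], 0.6)]
top nest [([199.3, 205.0], 0.74)]
top lever_handle [([225.7, 252.5], 0.78), ([356.9, 240.8], 0.75)]
top pred handle [196.6 197.8] carrier [199.8 202. ]
```

View pics/c7.png

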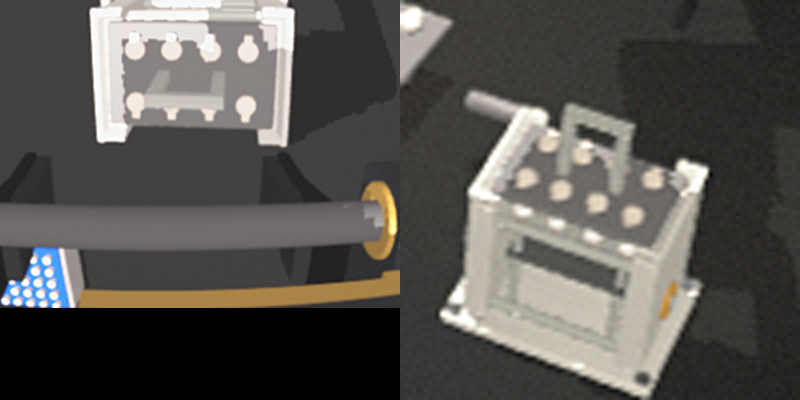

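Picture 12 of 12 shows the carrier seated level inside the rims on all sides: wrist crop plate (115–275, 20–128), scene crop handle (565–635, 110–190). Now the lever; I'll level the tool and turn it about 90°.

```bash
python3 -m inch '[[80,[0,0,0],[0,0.8,8]],[80,[0,0,0],[9.8,0,0]],[80,[0,0,0],[9.8,0,0]],[80,[0,0,0],[9.8,0,0]],[80,[0,0,0],[9.8,0,0]],[80,[0,0,0],[9.8,0,0]],[80,[0,0,0],[9.8,0,0]],[80,[0,0,0],[9.8,0,0]],[80,[0,0,0],[9.8,0,0]],[80,[0,0,0],[9.8,0,0]],[80,[0,0,0],[0,0,0]]]'; python3 s.py .4419 .1317 .20 -97.3
```

```text
time: 22.38
position: [0.5552, 0.2226, 0.2582]
tool_rot: [0.545, 0.453, -0.536, 0.46]
ft_force: [0.3, 0.1, 0.0]
grip_width: 0.0804
[0.5552 0.2226 0.2582] 22.375 0.08044732175013439 [0.3 0.1 0. ] [ 0.2   0.43  1.45 -0.    1.25  0.37]
[[0.017, 0.986, -0.168], [0.001, -0.168, -0.986], [-1.0, 0.016, -0.003]]
shift [ 56.3 -97.4 108.8] turn [-2.4 -0.2 -0.9]
```

```bash
python3 -m inch '[[80,[0,-20,22],[-2.4,0,-0.9]],[80,[0,-20,22],[0,0,0]],[80,[0,-20,22],[0,0,0]],[80,[0,-20,22],[0,0,0]],[80,[10,-17,20],[0,0,0]],[80,[20,0,0],[0,0,0]],[80,[25,0,0],[0,0,0]],[80,[0,0,0],[0,0,0]]]'; python3 s.py .4419 .1317 .04 -97.3; python3 - <<'E'
from h import *
p=imaging.camera_params("wrist");im=imaging.camera("wrist");cv2.imwrite("pics/l1.png",im[:,:,::-1])
for t in("lever_handle","cam_lever","lever_pivot"):
  for d in imaging.tip_of("wrist",t): print(t,np.round(d["pixel"],1),round(d["confidence"],2),atz("wrist",d["pixel"],.058,p).round(4))
for d in imaging.cut_out("wrist","lever_handle"):print("cut",np.round(d["box"],1),round(d["confidence"],2))
a=np.radians(-7.3);Rz=np.array([[np.cos(a),-np.sin(a)],[np.sin(a),np.cos(a)]])
for y in(-.075,-.1,-.125):print(proj("wrist",(*(Rz@[-.1034,y]+[.56,.2275]),.058),p).round(1))
E
```

```text
time: 23.38
position: [0.4433, 0.1251, 0.2028]
tool_rot: [0.526, 0.474, -0.522, 0.475]
ft_force: [-0.0, 0.4, 0.1]
grip_width: 0.0799
[0.4433 0.1251 0.2028] 23.375 0.07989091483215649 [-0.   0.4  0.1] [0.03 0.3  1.83 0.   1.   0.13]
[[0.006, 0.995, -0.099], [0.002, -0.099, -0.995], [-1.0, 0.006, -0.003]]
shift [162.8  -2.9  -6. ] turn [ 1.6 -0.2 -0.3]
lever_handle [278.5 184.7] 0.75 [0.4431 0.1429 0.058 ]
lever_handle [406.1  88.2] 0.16 [0.5863 0.2344 0.058 ]Traceback (most recent call last):
  File "<stdin>", line 4, in <module>
ValueError: it knows: carrier, carrier_handle, hook_stand, hook_tip, lever_handle, lever_pivot, magnet_stand, magnet_top, nest, spray_bottle, tip_box, tube_block
```

```bash
python3 -m inch '[[70,[0,-1,-6],[1.6,0,0]],[70,[35,0,0],[0,0,0]],[70,[35,0,0],[0,0,0]],[70,[0,0,0],[0,0,0]]]'; python3 s.py .4427 .132 .04 -97.3
```

```text
time: 23.98
position: [0.4523, 0.1325, 0.1385]
tool_rot: [0.537, 0.463, -0.522, 0.473]
ft_force: [0.5, 0.1, -0.1]
grip_width: 0.0702
[0.4523 0.1325 0.1385] 23.975 0.07024953174440707 [ 0.5  0.1 -0.1] [0.05 0.41 1.89 0.   0.81 0.17]
[[0.025, 0.992, -0.123], [0.003, -0.123, -0.992], [-1.0, 0.024, -0.006]]
shift [ 98.3 -11.8   2.3] turn [ 0.2 -0.4 -1.4]
```

```bash
python3 - <<'E'
from h import *
p=imaging.camera_params("wrist");im=imaging.camera("wrist");cv2.imwrite("pics/l2.png",im[:,:,::-1])
for d in imaging.tip_of("wrist","lever_handle"): print(np.round(d["pixel"],1),round(d["confidence"],2),atz("wrist",d["pixel"],.058,p).round(4))
E
```

```text
[269.4 209.5] 0.81 [0.4454 0.1414 0.058 ]
```

```bash
python3 -m inch '[[70,[0,-10,1],[0,0,-1.4]],[70,[0,0,0],[0,0,0]],[70,[18,0,0],[0,0,0]],[70,[18,0,0],[0,0,0]],[70,[18,0,0],[0,0,0]],[70,[0,0,0],[0,0,0]]]'; python3 s.py .4432 .132 .04 -97.3
```

```text
time: 24.82
position: [0.4494, 0.1337, 0.0913]
tool_rot: [0.536, 0.466, -0.523, 0.471]
ft_force: [0.4, 0.2, 1.1]
grip_width: 0.07
[0.4494 0.1337 0.0913] 24.825 0.06996147443224268 [0.4 0.2 1.1] [0.05 0.5  1.94 0.01 0.68 0.16]
[[0.019, 0.992, -0.122], [0.008, -0.123, -0.992], [-1.0, 0.018, -0.01]]
shift [51.2 -6.8  2.9] turn [ 0.3 -0.6 -1. ]
```

```bash
python3 -m inch '[[70,[0,-6.5,2.5],[0,-0.6,-1]],[70,[0,0,0],[0,0,0]],[70,[13,-1,0],[0,0,0]],[70,[13,-1,0],[0,0,0]],[70,[13,-1,0],[0,0,0]],[70,[0,0,0],[0,0,0]]]'; python3 s.py .4432 .132 .04 -97.3
```

```text
time: 25.58
position: [0.441, 0.1324, 0.0525]
tool_rot: [0.531, 0.467, -0.529, 0.47]
ft_force: [0.7, -0.5, 0.0]
grip_width: 0.0699
[0.441  0.1324 0.0525] 25.575 0.06985944847103608 [ 0.7 -0.5  0. ] [ 0.05  0.58  1.97 -0.    0.59  0.17]
[[0.005, 0.993, -0.122], [-0.001, -0.122, -0.993], [-1.0, 0.005, 0.0]]
shift [12.5  2.1  0.1] turn [ 0.3  0.  -0.3]
```

```bash
python3 -m inch '[[70,[7,2,0],[0,0,0]],[70,[6,0,0],[0,0,0]],[70,[0,0,0],[0,0,0]]]'; python3 s.py .4432 .132 .04 -97.3; python3 -m inch '[[8,[0,0,0],[0,0,0]],[8,[0,0,0],[0,0,0]],[8,[0,0,0],[0,0,0]],[8,[0,0,0],[0,0,0]],[8,[0,0,0],[0,0,0]],[8,[0,0,0],[0,0,0]],[8,[0,0,0],[0,0,0]],[8,[0,0,0],[0,0,0]]]' 20; python3 s.py .4432 .132 .04 -97.3
```

```text
time: 25.95
position: [0.4438, 0.1321, 0.0389]
tool_rot: [0.531, 0.467, -0.528, 0.47]
ft_force: [0.5, 0.1, 0.5]
grip_width: 0.0701
[0.4438 0.1321 0.0389] 25.95 0.07014647370065966 [0.5 0.1 0.5] [ 0.05  0.61  1.97 -0.    0.56  0.17]
[[0.006, 0.992, -0.122], [-0.001, -0.122, -0.993], [-1.0, 0.006, 0.0]]
shift [-1.1 -0.6  0.2] turn [ 0.3  0.  -0.3]
time: 26.95
position: [0.4427, 0.1323, 0.0394]
tool_rot: [0.531, 0.467, -0.529, 0.47]
ft_force: [-0.0, 0.2, 0.5]
grip_width: 0.0138
[0.4427 0.1323 0.0394] 26.95 0.01380644669474379 [-0.   0.2  0.5] [ 0.05  0.6   1.97 -0.    0.56  0.17]
[[0.004, 0.992, -0.122], [-0.001, -0.122, -0.992], [-1.0, 0.004, 0.0]]
shift [-0.6  0.5  0.3] turn [ 0.3  0.  -0.3]
```

```bash
python3 -m inch '[[8,[-9,2,0],[0,0,0]],[8,[-8.7,2.7,0],[0,0,0]],[8,[-0.3,0,0],[0,0,0]]]' 35; python3 s.py .4474 .1317 .0571 -97.3
```

```text
time: 27.32
position: [0.4472, 0.1317, 0.0582]
tool_rot: [0.53, 0.467, -0.529, 0.469]
ft_force: [-1.6, 0.7, -1.6]
grip_width: 0.0118
[0.4472 0.1317 0.0582] 27.325 0.011808336426654 [-1.6  0.7 -1.6] [ 0.05  0.57  1.95 -0.    0.62  0.17]
[[0.003, 0.992, -0.123], [-0.001, -0.123, -0.992], [-1.0, 0.003, 0.0]]
shift [ 1.1  0.2 -0. ] turn [ 0.3  0.  -0.2]
```

```bash
python3 - <<'E'
from h import *
o=get_obs();p=o["position"];M=R.from_quat(o["tool_rot"]).as_matrix()
a=np.radians(-7.3);Rz=np.array([[np.cos(a),-np.sin(a)],[np.sin(a),np.cos(a)]])
for c in("wrist","scene","top"):
  imaging.camera(c)
  print(c,[(np.round(d["pixel"],1).tolist(),round(d["confidence"],2)) for d in imaging.tip_of(c,"lever_handle")])
  for f in(10,20,25): print(f,proj(c,(*(Rz@[-.105*np.cos(np.radians(f)),-.1]+[.56,.2275]),.04+.105*np.sin(np.radians(f)))).round(1))
E
```

```text
wrist [([280.8, 253.9], 0.78)]
10 [275.3 239.4]
20 [283.5 250.2]
25 [290.4 256.1]
scene [([332.0, 203.2], 0.61)]
10 [335.3 207. ]
20 [335.1 203.5]
25 [334.8 202. ]
top []
10 [230.3 250.9]
20 [229.9 248.3]
25 [229.8 246.6]
```

```bash
python3 -m inch '[[8,[-8,3.8,0],[0,0,0]],[8,[-8,4.2,0],[0,0,0]],[8,[-7.5,5,0],[0,0,0]],[8,[-7.5,5.5,0],[0,0,0]],[8,[0,0,0],[0,0,0]]]'; cat > lv.py <<'E'
from h import *
o=get_obs();p=o["position"];M=R.from_quat(o["tool_rot"]).as_matrix()
a=np.radians(-7.3);g=p+M@[-.019,0,0]-[.56,.2275,0];lx=g[0]*np.cos(a)+g[1]*np.sin(a);ly=-g[0]*np.sin(a)+g[1]*np.cos(a)
print("t",o["time"],"w",round(o["grip_width"],4),"F",np.round(o["ft_force"],1),"local",round(lx*1000,1),round(ly*1000,1),"z",round(g[2]*1000-40,1),"rad",round(np.hypot(lx,g[2]-.04)*1000,1),"phi",np.degrees(np.arctan2(g[2]-.04,-lx)).round(1),"tilt",M[:,0].round(3),"q6",round(o["q"][5],2))
E
python3 lv.py
```

```text
time: 28.25
position: [0.4697, 0.1292, 0.092]
tool_rot: [0.532, 0.466, -0.527, 0.471]
ft_force: [-0.6, 0.4, -0.0]
grip_width: 0.008
t 28.25 w 0.008 F [-0.6  0.4 -0. ] local -77.2 -109.0 z 71.0 rad 104.9 phi 42.6 tilt [ 0.009 -0.001 -1.   ] q6 0.16
```

The width reading of 8 mm says the bar slipped out, and it had probably been held only at the finger tips. I'll go back over it, check where it is, and grip deeper.

```bash
python3 -m inch '[[70,[0,0,0],[0,0,0]],[70,[0,0,0],[0,0,0]],[70,[0,0,0],[0,0,0]],[70,[0,0,0],[0,0,0]],[70,[0,-13,1],[0,0,0]],[70,[0,-13,1],[0,0,0]],[70,[0,0,0],[0,0,0]]]'; python3 lv.py; python3 - <<'E'
from h import *
a=np.radians(-7.3);Rz=np.array([[np.cos(a),-np.sin(a)],[np.sin(a),np.cos(a)]])
for c in("wrist","scene","top"):
  p=imaging.camera_params(c);im=imaging.camera(c);cv2.imwrite(f"pics/m_{c}.png",im[:,:,::-1])
  for t in("lever_handle","carrier","carrier_handle"):
    print(c,t,[(np.round(d["pixel"],1).tolist(),round(d["confidence"],2)) for d in imaging.tip_of(c,t)])
  print("pred",[proj(c,(*(Rz@[-.105*np.cos(np.radians(f)),-.1]+[.56,.2275]),.04+.105*np.sin(np.radians(f))),p).round(1).tolist() for f in (10,20)],"carrier",proj(c,(.56,.2275,.116),p).round(1),proj(c,(.56,.2275,.158),p).round(1))
  if c=="wrist":
    g=cv2.cvtColor(im,cv2.COLOR_RGB2GRAY)
    for y in(-.085,-.1,-.115):
      q=[proj(c,(*(Rz@[-.1034+s/1000,y]+[.56,.2275]),.058),p) for s in range(-24,25,2)]
      print(y,[int(g[int(round(v)),int(round(u))]) for u,v in q])
E
```

```text
time: 29.12
position: [0.4389, 0.1304, 0.0908]
tool_rot: [0.53, 0.467, -0.529, 0.47]
ft_force: [-0.5, 0.4, 0.1]
grip_width: 0.0669
t 29.125 w 0.0669 F [-0.5  0.4  0.1] local -107.9 -111.6 z 69.8 rad 128.5 phi 32.9 tilt [ 0.004 -0.001 -1.   ] q6 0.17
wrist lever_handle [([284.0, 220.4], 0.85)]
wrist carrier [([481.1, 77.2], 0.73)]
wrist carrier_handle [([528.2, 65.9], 0.76)]
pred [[287.4, 220.4], [295.4, 228.1]] carrier [479.   74.6] [528.   65.2]
-0.085 [47, 48, 46, 47, 48, 48, 46, 45, 106, 120, 127, 130, 133, 130, 127, 120, 66, 48, 48, 46, 47, 47, 46, 49, 47]
-0.1 [46, 48, 48, 46, 47, 47, 48, 45, 109, 122, 128, 132, 133, 129, 124, 117, 55, 46, 47, 46, 48, 46, 48, 47, 47]
-0.115 [64, 67, 66, 66, 64, 63, 66, 64, 113, 123, 129, 130, 131, 129, 123, 112, 75, 63, 65, 67, 67, 66, 66, 66, 65]
scene lever_handle [([333.9, 208.8], 0.56)]
scene carrier [([246.2, 167.2], 0.98), ([190.6, 256.9], 0.67), ([357.0, 226.7], 0.65), ([295.8, 183.5], 0.6), ([334.0, 204.4], 0.31)]
scene carrier_handle [([186.0, 248.3], 0.97), ([358.7, 214.2], 0.93), ([146.6, 194.5], 0.9), ([290.5, 173.9], 0.67)]
pred [[335.3, 207.0], [335.1, 203.5]] carrier [357.2 226.7] [358.9 215. ]
top lever_handle []
top carrier [([197.2, 200.7], 0.9), ([357.0, 161.6], 0.88), ([281.3, 279.4], 0.72), ([352.4, 306.9], 0.67), ([417.4, 196.3], 0.57)]
top carrier_handle [([283.7, 275.3], 0.7), ([419.8, 191.8], 0.69), ([199.2, 196.3], 0.66), ([354.1, 304.5], 0.66), ([355.9, 155.6], 0.61)]
pred [[230.3, 250.9], [229.9, 248.3]] carrier [199.8 202. ] [196.6 197.8]
```

```bash
python3 -m inch '[[70,[0,4,-2],[0,0,0]],[70,[12,0,0],[0,0,0]],[70,[12,0,0],[0,0,0]],[70,[12,0,0],[0,0,0]],[70,[0,0,0],[0,0,0]]]'; python3 lv.py
```

```text
time: 30.35
position: [0.4458, 0.1318, 0.0517]
tool_rot: [0.531, 0.467, -0.529, 0.47]
ft_force: [-0.1, -0.4, -0.2]
grip_width: 0.0699
t 30.35 w 0.0699 F [-0.1 -0.4 -0.2] local -101.3 -109.4 z 30.7 rad 105.8 phi 16.8 tilt [ 0.005 -0.001 -1.   ] q6 0.17
```

```bash
python3 -m inch '[[70,[9,-2.5,0],[0,0,0]],[70,[9,0,0],[0,0,0]],[70,[5,0,0],[0,0,0]],[70,[0,0,0],[0,0,0]]]'; python3 lv.py;python3 -m inch '[[6,[0,0,0],[0,0,0]],[6,[0,0,0],[0,0,0]],[6,[0,0,0],[0,0,0]],[6,[0,0,0],[0,0,0]],[6,[0,0,0],[0,0,0]],[6,[0,0,0],[0,0,0]],[6,[0,0,0],[0,0,0]],[6,[0,0,0],[0,0,0]]]' 20; python3 lv.py; python3 -m inch '[[6,[0,0,0],[0,0,0]],[6,[0,0,0],[0,0,0]],[6,[0,0,0],[0,0,0]]]' 30; python3 lv.py
```

```text
time: 30.85
position: [0.4432, 0.1321, 0.0269]
tool_rot: [0.531, 0.467, -0.529, 0.47]
ft_force: [0.2, -0.3, -0.5]
grip_width: 0.0702
t 30.85 w 0.0702 F [ 0.2 -0.3 -0.5] local -103.9 -109.4 z 5.9 rad 104.0 phi 3.3 tilt [ 0.005 -0.001 -1.   ] q6 0.17
time: 31.85
position: [0.4427, 0.1323, 0.0276]
tool_rot: [0.531, 0.467, -0.529, 0.47]
ft_force: [0.2, 0.8, 0.6]
grip_width: 0.0153
t 31.85 w 0.0153 F [0.2 0.8 0.6] local -104.3 -109.3 z 6.6 rad 104.5 phi 3.6 tilt [ 0.005 -0.001 -1.   ] q6 0.17
time: 32.22
position: [0.4427, 0.1323, 0.0276]
tool_rot: [0.531, 0.467, -0.529, 0.47]
ft_force: [-0.5, -0.4, 0.9]
grip_width: 0.0151
t 32.225 w 0.0151 F [-0.5 -0.4  0.9] local -104.3 -109.3 z 6.6 rad 104.5 phi 3.6 tilt [ 0.004 -0.001 -1.   ] q6 0.17
```

Now it holds at 15.1 mm and stays stable at higher force. Raising along the arc in small steps.

```bash
sed -i 's/-.019,0,0\]/-.0306,0,0]/' lv.py; python3 -m inch '[[6,[-9,2,0],[0,0,0]],[6,[-8.7,2.7,0],[0,0,0]],[6,[0,0,0],[0,0,0]]]'; python3 lv.py; python3 -m inch '[[6,[-8,3.8,0],[0,0,0]],[6,[-8,4.2,0],[0,0,0]],[6,[0,0,0],[0,0,0]]]'; python3 lv.py
```

```text
time: 32.6
position: [0.447, 0.1317, 0.0456]
tool_rot: [0.53, 0.467, -0.53, 0.469]
ft_force: [-0.2, 0.2, -4.1]
grip_width: 0.0147
t 32.6 w 0.0147 F [-0.2  0.2 -4.1] local -100.0 -109.3 z 36.2 rad 106.3 phi 19.9 tilt [ 0.002 -0.001 -1.   ] q6 0.17
time: 32.98
position: [0.4538, 0.1308, 0.0623]
tool_rot: [-0.53, -0.468, 0.53, -0.468]
ft_force: [-0.6, 0.6, -5.0]
grip_width: 0.0152
t 32.975 w 0.0152 F [-0.6  0.6 -5. ] local -93.1 -109.4 z 52.9 rad 107.0 phi 29.6 tilt [-0.001 -0.001 -1.   ] q6 0.17
```

```bash
python3 -m inch '[[6,[-7,5.5,0],[0,0,0]],[6,[-7,6,0],[0,0,0]],[6,[0,0,0],[0,0,0]]]'; python3 lv.py; python3 -m inch '[[6,[-6.3,6.3,0],[0,0,0]],[6,[-6,6.8,0],[0,0,0]],[6,[0,0,0],[0,0,0]]]'; python3 lv.py
```

```text
time: 33.35
position: [0.4621, 0.1297, 0.0767]
tool_rot: [-0.528, -0.47, 0.532, -0.466]
ft_force: [-1.6, 2.3, -3.6]
grip_width: 0.015
t 33.35 w 0.015 F [-1.6  2.3 -3.6] local -84.4 -109.5 z 67.3 rad 108.0 phi 38.6 tilt [-0.009 -0.    -1.   ] q6 0.16
time: 33.72
position: [0.4719, 0.1284, 0.0892]
tool_rot: [-0.526, -0.472, 0.535, -0.464]
ft_force: [-3.1, 1.6, -3.1]
grip_width: 0.0147
t 33.725 w 0.0147 F [-3.1  1.6 -3.1] local -74.3 -109.5 z 79.8 rad 109.0 phi 47.0 tilt [-0.017  0.    -1.   ] q6 0.16
```

```bash
python3 -m inch '[[6,[-3.5,7,0],[0,0,0.6]],[6,[-3.5,7,0],[0,0,0.6]],[6,[-2.5,7,0],[0,0,0.6]],[6,[0,0,0],[0,0,0]]]'; python3 lv.py; python3 - <<'E'
from h import *
a=np.radians(-7.3);Rz=np.array([[np.cos(a),-np.sin(a)],[np.sin(a),np.cos(a)]])
for c in("wrist","scene"):
  p=imaging.camera_params(c);imaging.camera(c)
  print(c,[(np.round(d["pixel"],1).tolist(),round(d["confidence"],2)) for d in imaging.tip_of(c,"lever_handle")])
  for f in(45,50,55,60,65): print(f,proj(c,(*(Rz@[-.105*np.cos(np.radians(f)),-.1]+[.56,.2275]),.04+.105*np.sin(np.radians(f))),p).round(1))
E
```

```text
time: 34.22
position: [0.4806, 0.1272, 0.0977]
tool_rot: [-0.527, -0.47, 0.534, -0.465]
ft_force: [-0.7, 1.5, -7.5]
grip_width: 0.0152
t 34.225 w 0.0152 F [-0.7  1.5 -7.5] local -65.7 -109.5 z 88.3 rad 110.0 phi 53.4 tilt [-0.012 -0.002 -1.   ] q6 0.16
wrist [([279.0, 257.1], 0.56)]
45 [266.1 248.7]
50 [278.1 253. ]
55 [291.9 257.1]
60 [307.4 260.9]
65 [324.3 264.2]
scene [([331.7, 200.5], 0.59)]
45 [332.7 198.6]
50 [331.9 198.4]
55 [331.  198.5]
60 [330.  198.8]
65 [328.9 199.4]
```

```bash
sed -i 's/-.0306,0,0\]/-.0256,0,0]/' lv.py; python3 lv.py; python3 -m inch '[[6,[-1,7,0],[0,0,0.4]],[6,[-1,7,0],[0,0,0.4]],[6,[-1,7,0],[0,0,0]],[6,[-1,7,0],[0,0,0]]]'; python3 lv.py
```

```text
t 34.425 w 0.0149 F [-4.5  2.  -2.2] local -65.7 -109.6 z 83.2 rad 106.0 phi 51.7 tilt [-0.012 -0.002 -1.   ] q6 0.16
time: 34.92
position: [0.4834, 0.1265, 0.1001]
tool_rot: [-0.517, -0.48, 0.544, -0.455]
ft_force: [-11.3, 5.1, 6.1]
grip_width: 0.0153
t 34.925 w 0.0153 F [-11.3   5.1   6.1] local -61.9 -109.7 z 85.7 rad 105.7 phi 54.2 tilt [-0.052  0.001 -0.999] q6 0.15
```

```bash
python3 -m inch '[[6,[-4,5,0],[0,0,1]],[6,[-4,5,0],[0,0,1]],[6,[-4,5,0],[0,0,0.6]]]'; python3 lv.py
```

```text
time: 35.3
position: [0.4977, 0.1249, 0.1103]
tool_rot: [-0.527, -0.468, 0.534, -0.467]
ft_force: [-0.4, 2.7, -11.9]
grip_width: 0.0152
t 35.3 w 0.0152 F [ -0.4   2.7 -11.9] local -48.6 -109.5 z 95.9 rad 107.5 phi 63.2 tilt [-0.009 -0.005 -1.   ] q6 0.16
```

```bash
python3 -m inch '[[6,[-0.5,5,0],[0,0,0.3]],[6,[-1.5,5,0],[0,0,0.3]]]'; python3 lv.py; python3 -m inch '[[6,[-2,5,0],[0,0,0.3]],[6,[-2,5,0],[0,0,0.3]]]'; python3 lv.py
```

```text
time: 35.55
position: [0.5026, 0.1241, 0.1128]
tool_rot: [-0.527, -0.468, 0.535, -0.466]
ft_force: [-6.5, 4.2, -2.6]
grip_width: 0.0151
t 35.55 w 0.0151 F [-6.5  4.2 -2.6] local -43.5 -109.7 z 98.4 rad 107.6 phi 66.1 tilt [-0.01  -0.005 -1.   ] q6 0.16
time: 35.8
position: [0.5101, 0.1232, 0.1166]
tool_rot: [-0.528, -0.467, 0.534, -0.467]
ft_force: [-4.1, 3.2, -8.9]
grip_width: 0.0149
t 35.8 w 0.0149 F [-4.1  3.2 -8.9] local -36.1 -109.7 z 102.2 rad 108.4 phi 70.5 tilt [-0.006 -0.006 -1.   ] q6 0.16
```

```bash
python3 -m inch '[[6,[0,5,-0.3],[0,0,0.2]],[6,[-1,5,-0.3],[0,0,0.2]],[6,[-1,5,0],[0,0,0]]]'; python3 lv.py; python3 -m inch '[[6,[-0.6,5,0],[0,0,0.2]],[6,[-0.6,5,0],[0,0,0.2]]]'; python3 lv.py
```

```text
time: 36.17
position: [0.5182, 0.122, 0.1197]
tool_rot: [-0.525, -0.469, 0.536, -0.465]
ft_force: [-5.4, 3.9, -5.3]
grip_width: 0.0147
t 36.175 w 0.0147 F [-5.4  3.9 -5.3] local -27.7 -109.7 z 105.3 rad 108.8 phi 75.3 tilt [-0.015 -0.007 -1.   ] q6 0.16
time: 36.42
position: [0.5242, 0.1212, 0.1214]
tool_rot: [-0.525, -0.469, 0.537, -0.465]
ft_force: [-8.0, 3.0, -1.7]
grip_width: 0.0151
t 36.425 w 0.0151 F [-8.   3.  -1.7] local -21.5 -109.8 z 107.0 rad 109.2 phi 78.6 tilt [-0.017 -0.007 -1.   ] q6 0.16
```

```bash
python3 -m inch '[[6,[0,6,0],[0,0,0.4]],[6,[-0.5,6,0],[0,0,0.4]],[6,[-0.5,6,0],[0,0,0.2]]]'; python3 lv.py; python3 -m inch '[[6,[0.3,5,0],[0,0,0.2]],[6,[0,5,0],[0,0,0.2]]]'; python3 lv.py
```

```text
time: 36.8
position: [0.5365, 0.1196, 0.1242]
tool_rot: [-0.526, -0.468, 0.536, -0.466]
ft_force: [-5.8, 2.9, -4.4]
grip_width: 0.0145
t 36.8 w 0.0145 F [-5.8  2.9 -4.4] local -9.3 -109.8 z 109.8 rad 110.2 phi 85.2 tilt [-0.013 -0.008 -1.   ] q6 0.15
time: 37.05
position: [0.5436, 0.1186, 0.1251]
tool_rot: [-0.526, -0.468, 0.536, -0.466]
ft_force: [-6.6, 2.6, -2.0]
grip_width: 0.0141
t 37.05 w 0.0141 F [-6.6  2.6 -2. ] local -2.1 -109.8 z 110.7 rad 110.7 phi 88.9 tilt [-0.012 -0.008 -1.   ] q6 0.15
```

The bar has slid back to the pad centre. The lever is nearly upright, so I'll loosen slightly, still straddling the bar, drop the hand about 11 mm, and re-grip deeper.

```bash
python3 -m inch '[[20,[0,1,0],[0,0,0]],[20,[0,0.5,0],[0,0,0]]]' 30; python3 lv.py; python3 -m inch '[[20,[6,0.5,0],[0,0,0.3]],[20,[6,0.5,0],[0,0,0.3]],[20,[0,0,0],[0,0,0]]]'; python3 lv.py
```

```text
time: 37.3
position: [0.5466, 0.1178, 0.1268]
tool_rot: [-0.526, -0.467, 0.535, -0.467]
ft_force: [-4.2, 1.6, -1.3]
grip_width: 0.0194
t 37.3 w 0.0194 F [-4.2  1.6 -1.3] local 0.9 -110.2 z 112.4 rad 112.4 phi 90.4 tilt [-0.009 -0.009 -1.   ] q6 0.15
time: 37.67
position: [0.5491, 0.1168, 0.1164]
tool_rot: [-0.529, -0.463, 0.532, -0.472]
ft_force: [-3.4, 2.5, -2.8]
grip_width: 0.02
t 37.675 w 0.02 F [-3.4  2.5 -2.8] local 3.1 -111.0 z 102.0 rad 102.1 phi 91.7 tilt [ 0.006 -0.012 -1.   ] q6 0.15
```

```bash
sed -i 's/-.0256,0,0\]/-.0286,0,0]/' lv.py; python3 -m inch '[[10,[0,-1,0],[0,0,0]],[10,[0,0,0],[0,0,0]],[10,[0,0,0],[0,0,0]]]' 30; python3 lv.py
```

```text
time: 38.05
position: [0.5478, 0.1169, 0.1164]
tool_rot: [-0.529, -0.463, 0.532, -0.471]
ft_force: [-3.7, 0.5, -0.0]
grip_width: 0.0152
t 38.05 w 0.0152 F [-3.7  0.5 -0. ] local 1.7 -111.0 z 105.0 rad 105.0 phi 90.9 tilt [ 0.005 -0.012 -1.   ] q6 0.15
```

```bash
python3 -m inch '[[10,[0,-1.7,0],[0,0,0]],[10,[0,0,0],[0,0,0]],[10,[0,0,0],[0,0,0]]]' 30; python3 lv.py; python3 - <<'E'
from h import *
a=np.radians(-7.3);Rz=np.array([[np.cos(a),-np.sin(a)],[np.sin(a),np.cos(a)]])
for c in("wrist","scene","top"):
  p=imaging.camera_params(c);im=imaging.camera(c);cv2.imwrite(f"pics/f_{c}.png",im[:,:,::-1])
  for t in ("lever_handle","magnet_top","carrier","carrier_handle","tip_box","spray_bottle","tube_block"):
    print(c,t,[(np.round(d["pixel"],1).tolist(),round(d["confidence"],2)) for d in imaging.tip_of(c,t)][:4])
  for f in(80,90,100): print(f,proj(c,(*(Rz@[-.105*np.cos(np.radians(f)),-.1]+[.56,.2275]),.04+.105*np.sin(np.radians(f))),p).round(1))
  print("carr",proj(c,(.56,.2275,.116),p).round(1),"h",proj(c,(.56,.2275,.158),p).round(1))
E
python3 lv.py
```

```text
time: 38.42
position: [0.5471, 0.117, 0.1164]
tool_rot: [-0.53, -0.462, 0.532, -0.472]
ft_force: [-3.6, 1.3, -0.5]
grip_width: 0.015
t 38.425 w 0.015 F [-3.6  1.3 -0.5] local 1.0 -110.9 z 105.0 rad 105.0 phi 90.5 tilt [ 0.007 -0.012 -1.   ] q6 0.15
wrist lever_handle [([280.4, 256.6], 0.81)]
wrist magnet_top []
wrist carrier [([448.4, 409.6], 0.74), ([276.6, 65.3], 0.67)]
wrist carrier_handle [([274.5, 48.4], 0.94)]
wrist tip_box [([477.4, 271.9], 0.98)]
wrist spray_bottle []
wrist tube_block []
80 [244.3 253.6]
90 [279.3 254.8]
100 [314.3 253.3]
carr [279.   64.1] h [279.2  46.6]
scene lever_handle [([321.5, 208.2], 0.71)]
scene magnet_top [([353.9, 234.2], 0.47)]
scene carrier [([294.0, 186.1], 0.86), ([357.1, 227.0], 0.75), ([189.2, 255.0], 0.71), ([248.2, 294.4], 0.69)]
scene carrier_handle [([291.2, 171.6], 0.94), ([184.4, 246.4], 0.9), ([354.7, 213.1], 0.67), ([245.1, 153.7], 0.67)]
scene tip_box [([251.6, 292.3], 0.72), ([354.4, 210.9], 0.59)]
scene spray_bottle [([431.3, 259.2], 0.93)]
scene tube_block [([161.3, 173.1], 0.57)]
80 [325.2 203. ]
90 [322.5 206.7]
100 [319.7 211.4]
carr [357.2 226.7] h [358.9 215. ]
top lever_handle []
top magnet_top []
top carrier [([358.9, 165.8], 0.9), ([279.9, 279.6], 0.86), ([350.3, 306.4], 0.66), ([416.6, 198.2], 0.64)]
top carrier_handle [([356.6, 305.8], 0.9), ([284.4, 275.5], 0.81), ([419.3, 194.6], 0.75), ([356.2, 155.1], 0.63)]
top tip_box [([287.6, 152.6], 0.62)]
top spray_bottle [([136.8, 227.3], 0.76)]
top tube_block [([443.3, 282.4], 0.77)]
80 [234.  213.9]
90 [235.6 207. ]
100 [237.3 200.3]
carr [199.8 202. ] h [196.6 197.8]
t 39.625 w 0.0149 F [-4.6  1.4 -1.5] local 1.0 -110.9 z 105.0 rad 105.0 phi 90.5 tilt [ 0.007 -0.012 -1.   ] q6 0.15
```

The lever sits at about 90° by TCP kinematics and by both cameras, and it has been stable for 1.2 s. The carrier is seated and the bystanders are where they were.

```bash
python3 -c "
from rig import robot
print(robot.hand_in())"
```

```text
the job is handed in; nothing more can be done
None
```

I lifted the carrier off the hook, seated it in the magnet stand and let go. I then turned the cam lever upright and handed in while gripping it there. The clock read about 39.6 s at the last reading, against the 72 s limit.

**Last checks**
- **Lever:** the hand position puts the arm at about 90.5°, taking the pivot to be level with the nest's middle. That is good to about 1°. The wrist picture agrees with 90° and the scene picture puts it near 93°. It held steady for 1.2 s with the spring pushing 4 to 5 N and the fingers closed on the bar at 15 mm.
- **Carrier:** the last picture I viewed, taken just after I let go, shows it level inside the rims. At the end, the scene and wrist pictures still put it within about 2 px of the nest, except the scene's handle point, which was 4 to 5 px off. The top camera did not pick it up.
- **Bystanders:** in the top view, the tip box, spray bottle and tube block are within about 2 px of where they started.
- **Magnet bar:** I have only one low-confidence sighting of it, so I did not check its height directly.

**What went wrong on the way**
- **First carrier grip:** it was too high, so I opened the fingers and gripped again lower.
- **Tilted carrier:** it was rolled about 8° in the hand, found once it was off the hook. I tilted the tool to level it before lowering it in.
- **Lever slip:** on the first try the bar slipped out partway up and the lever went back to rest. I gripped it deeper and raised it again.
- **Lever re-grip:** near the top I loosened the fingers around the bar and gripped it again lower down.

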